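# Return a spacer ring to its bent stock rod

## Robot

A 7-joint arm with a two-finger parallel gripper is mounted at the origin on the work surface. World frame = base frame: x ahead of the robot, y to its left, z up, the work surface at z = 0. Lengths are in m, angles in rad, forces in N, time in s.
With the tool pointing down it reaches from about 0.4 to 0.875 m from the base axis. Payload 19.3 kg.
Tool frame: the origin (TCP) lies on the centre line of the jaws, within the pads' length; the fingertips stand 11 mm ahead of it and the grasp point (between the pads) lies 8 mm behind it; y points along the fingers, x is the direction in which the jaws open and shut, and the axes are right-handed (so a half turn about y gives the same grasp; the last joint's range is limited). The gripper opens to 85 mm and grips with 20 to 120 N. Pads are 22 mm wide; open, the fingers measure 114 mm over their backs; the gripper's body (76 mm by 85 mm) begins 54 mm behind the grasp point. The pads swing forward as they close: fully open they stand 13 mm farther back than shut.
Start: joints at [1.23, 0.521, -0.036, 1.599, 0.021, 1.021, -0.113], TCP at [0.167, -0.602, 0.242] pointing down, gripper open.
Joint ranges: [-2.91, 2.91], [-0.3, 2.13], [-1.5, 1.42], [0.17, 2.43], [-1.26, 4.41], [0.16, 1.93], [-2.52, 2.52]. Speed limits (rad/s): [1.89, 1.89, 2.39, 2.39, 3.01, 3.01, 3.01].

## Interface

Orientations are given as [roll, pitch, yaw] about the fixed x, y, z axes, in that order (R = Rz(yaw) Ry(pitch) Rx(roll)).
In Python, from workcell import monitor, cams, bot gives the robot as it stands.
- The arm moves only by the tool send_rows, never from a script. Its argument "series" is text: rows parted by semicolons, each of 7 numbers parted by spaces: the turn, a rotation vector about the tool's x, y, z in rad, then the shift along the tool's x, y, z in mm, then the opening, from 0 (shut) to 1 (fully open). In form: ax ay az tx ty tz claw; .... A call has 1 to 20 rows; each row is the pose to reach, as a shift and turn from the pose commanded when the call began, along the tool's axes at that moment; what a row does not reach only later rows make up. A row lasts 1/12 s, in which the tool goes at most 41.7 mm and 7.16 degrees, less where a joint would pass 70% of its speed; a pose out of reach is approached as far as the arm can. A call with a gripper value outside its range is refused whole. The fingers move at their own pace and stop on an object; "force" is the grip in N (left out, the last holds). Time passes only in rows, so rows that repeat a pose let the fingers close. It gives the time, the measured TCP pose, the force and the opening at its end, in the units of the state.
- monitor.observe(): the state, without advancing time (a new reading comes with each control period).
- cams.grab_frame(name): name is "scene" or "top"; returns the picture (400x640x3 uint8, red, green, blue); there is no depth.
- cams.get_calibration(name): a dict with "mtx" (3x3 intrinsics, pixels), "origin" and "attitude" of the camera in the world. Camera axes: x right, y down, z forward; pixel columns grow to the right and rows downward; lengths in m; the calibration is good to about 2 mm. A picture is of the moment at which its call begins. get_calibration takes no time and is no camera call.
- bot.job_done(): hands the job in, once; it reports no verdict.
The state is a dict: "clock": time; "qpos": joint angles; "qd": joint speeds; "joint_efforts": joint torques, N m; "position": TCP position; "tool_rot": TCP orientation; "force": force on the tool from outside, world axes, zero at the start; "moment": the same for the moment, N m; "grip_width": finger opening in m.
Only numpy, scipy, OpenCV 4.12 (cv2) and the standard library are available. Lean on these libraries where they do the work, as an engineer would, in place of code of your own. Each camera call takes 0.05 s, during which the arm holds its last target.

## Task

Put the brass spacer ring back into stock: lift it out of the cradle, thread it over the open end of the hand-bent stock rod, slide it by feel round both bends and press it gently home against the black stop collar for about half a second, then let go so that it hangs on the rod touching the stop. Never force it: no more than 12 N between the ring and the rod or the stop. Leave the two steel rings standing in their slots.

Things in the scene. Friction and masses are not known exactly. Their poses are not given: they have to be found in the camera images.
- ring: brass spacer ring standing on edge in a cradle slot. Outer diameter 54 mm (53 mm where gripped), bore 12.5, thickness 14, 0.18 to 0.29 kg. Origin at its centre, x along the bore, z up; grip it across its diameter along y, fingers down, and it can be lifted, threaded and slid upright. Bore and faces are finish-ground and score if pushed on the rod with over 12 N
- steel_ring_a: a steel ring of the same size in another slot, same axes; it stays where it is
- steel_ring_b: the other steel ring, likewise
- cradle: grey plastic cradle fixed to the bench, 156 x 50 mm, origin at the centre of its underside. Slots at x = -46, 0, 46 mm; a ring stands in one with its bore along the cradle's x, its centre 38.5 mm above the bench. Side cheeks reach 20 mm, slot walls (40 mm wide, 17 mm apart) 32 mm above the bench; a ring lifts straight out
- stand: stock rod on a fixed grey base plate (130 x 190 x 10 mm), origin on the bench, z up. A bright 10 mm round bar, centre line 135 mm up. As drawn, from the open end (x, y in mm): nose (-65, 74), straight to (-1, 63), 40 deg right-hand bend of 28 mm centre-line radius to (16, 53), 20 mm straight to (28, 38), a second such bend to (35, 20), then straight along -y through the stop to y = -100
- drawn_nose (a point): where the drawing puts the tip of the open end (round, 5 mm radius); axes as the stand's; there the bar runs 10 deg clockwise of x. The bends were made by hand: each turns up to 3 deg too much or too little and the open leg tips up to 1.2 deg, so the real nose lies up to 8 mm to either side and 1.5 mm above or below. Find it and follow the bar by feel or sight; the bar does not give
- run_start (a point): end of the second bend, start of the last straight run, on the bar's axis; axes as the stand's. From here on, along -y, the bar is true to the drawing
- stop: black plastic clamp collar, 28 mm diameter, 12 mm wide, 65 to 95 mm along the last straight run. Origin on the bar's axis in the face that the ring meets, axes as the stand's: y points back along the bar to the bends. The ring is home when its centre lies 7 mm along y from here. A push of 3 to 7 N seats it; over 12 N would shift the collar
Mind the look-alikes: they are no part of the job. Leave any pink or red look-alike of the ring alone.

How it is judged:
By the outcome, as a careful person would: the job done as asked, in the order asked, and still so for the second after the job is handed in, with the robot touching nothing.
It also fails if it takes over 72 s, if anything falls off the work surface, if the arm or the gripper's body presses on something with over 40 N, if the wrist force passes 120 N, or if a joint passes its speed limit or range.

## Working session

There is one attempt and no reset: what is moved stays moved. The work goes in short steps, Python scripts to look and compute and a tool call to move; the robot and the scene stay as the last step left them, time stands still between calls to the robot, and variables do not carry over. Pictures are saved under pics/ and viewed, and the job is handed in when it is done.

Besides the shell and the picture viewer there is one more tool, called after "Emit:" as name(argument=value, ...), one argument or row to a line, values as JSON. send_rows: Moves the arm, as the interface text tells. Its arguments: {"type":"object","properties":{"series":{"type":"string"},"force":{"type":"number"}},"required":["series"]}

```bash
ls; mkdir -p pics; python3 - <<'E'
from workcell import monitor,cams,bot
import cv2
print(monitor.observe())
for n in("scene","top"):
    f=cams.grab_frame(n); cv2.imwrite(f"pics/{n}0.png",f[:,:,::-1]); print(n,cams.get_calibration(n))
E
```

```text
pics
{'clock': 0.0, 'qpos': array([ 1.22979098,  0.52202945, -0.03633191,  1.59997686,  0.02121345,
        1.02109632, -0.11281794]), 'qd': array([-0.00166465,  0.00011569,  0.00072687,  0.00102998, -0.00208035,
        0.00019817, -0.00040528]), 'joint_efforts': array([-8.32220885e-04, -9.27088666e+01,  1.97894365e+00, -3.69909525e+01,
        1.77069521e-02,  8.26388161e-03,  5.41987174e-05]), 'position': array([ 0.16707431, -0.60193201,  0.24172721]), 'tool_rot': array([-1.57088501e+00,  1.12104932e-03, -1.30000857e+00]), 'force': array([ 0.01391438, -0.39536566, -0.20388367]), 'moment': array([-0.04827633,  0.01162753,  0.00877813]), 'grip_width': 0.08557183942296435}
scene {'mtx': array([[425.5430691 ,   0.        , 319.07376208],
       [  0.        , 425.5430691 , 199.70407176],
       [  0.        ,   0.        ,   1.        ]]), 'origin': array([ 1.02177004, -0.00148112,  0.7163094 ]), 'attitude': array([-2.46742646,  0.01653187,  1.5262927 ])}
top {'mtx': array([[388.51688193,   0.        , 327.82524154],
       [  0.        , 388.51688193, 199.94094078],
       [  0.        ,   0.        ,   1.        ]]), 'origin': array([0.45311204, 0.01127935, 0.89979063]), 'attitude': array([-2.99933488,  0.01368084, -1.55602058])}
```

View pics/scene0.png

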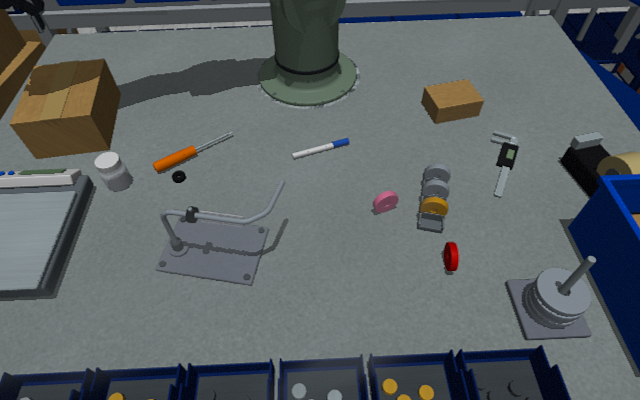

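View pics/top0.png

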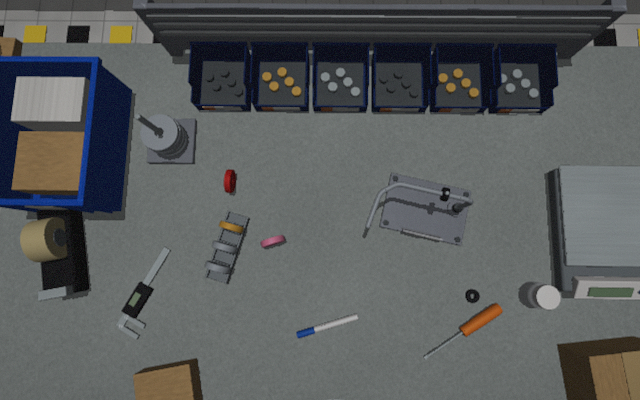

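The scene view shows the brass ring at about (434,207) and the stand at about (213,247). In the top view the ring is at about (231,226), the stand plate at about (425,208), and the rod nose near (366,232). Next I'll zoom in.

```bash
cat > h.py <<'E'
import numpy as np,cv2
from scipy.spatial.transform import Rotation as R
from workcell import monitor,cams,bot
def cal(n):
    c=cams.get_calibration(n); return c["mtx"],np.array(c["origin"]),R.from_euler('xyz',c["attitude"]).as_matrix()
def ray(n,uv):
    K,o,A=cal(n); d=A@np.linalg.inv(K)@np.array([uv[0],uv[1],1.]); return o,d/np.linalg.norm(d)
def onz(n,uv,z):
    o,d=ray(n,uv); return o+d*(z-o[2])/d[2]
def proj(n,p):
    K,o,A=cal(n); q=K@(A.T@(np.array(p)-o)); return q[:2]/q[2]
def tri(uv1,uv2,n1="top",n2="scene"):
    o1,d1=ray(n1,uv1);o2,d2=ray(n2,uv2)
    t=np.linalg.lstsq(np.c_[d1,-d2],o2-o1,rcond=None)[0]
    a=o1+d1*t[0];b=o2+d2*t[1]; return (a+b)/2,np.linalg.norm(a-b)
E
python3 - <<'E'
import cv2
def crop(s,d,x0,y0,x1,y1,k):
    f=cv2.imread(f"pics/{s}.png")[y0:y1,x0:x1]; cv2.imwrite(f"pics/{d}.png",cv2.resize(f,None,fx=k,fy=k,interpolation=cv2.INTER_CUBIC))
crop("top0","t_stand",350,165,480,255,6)
crop("scene0","s_stand",150,170,300,290,5)
crop("top0","t_cr",190,200,290,295,6)
crop("scene0","s_cr",365,150,465,240,6)
E
```

```text
(no output)
```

View pics/t_stand.png

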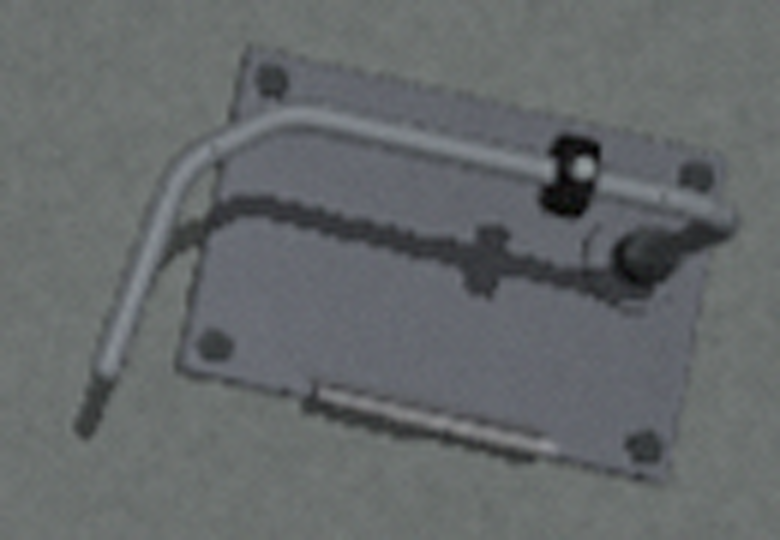

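View pics/s_stand.png

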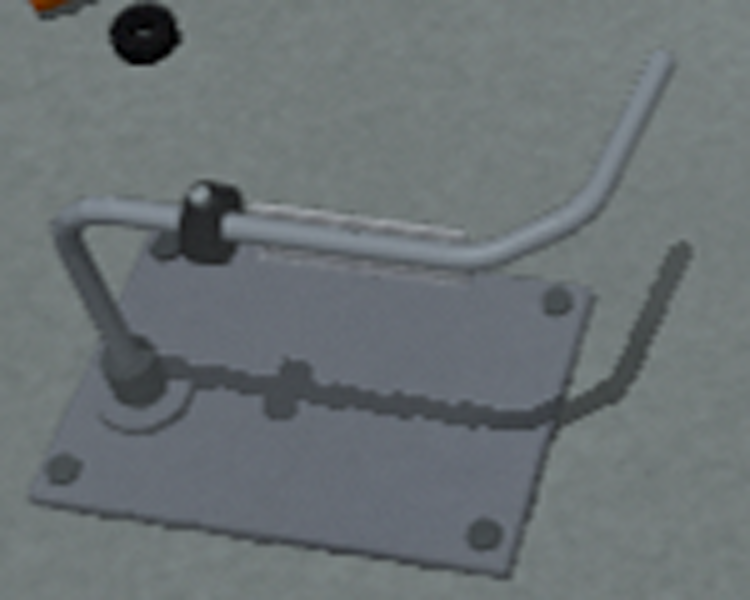

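View pics/t_cr.png

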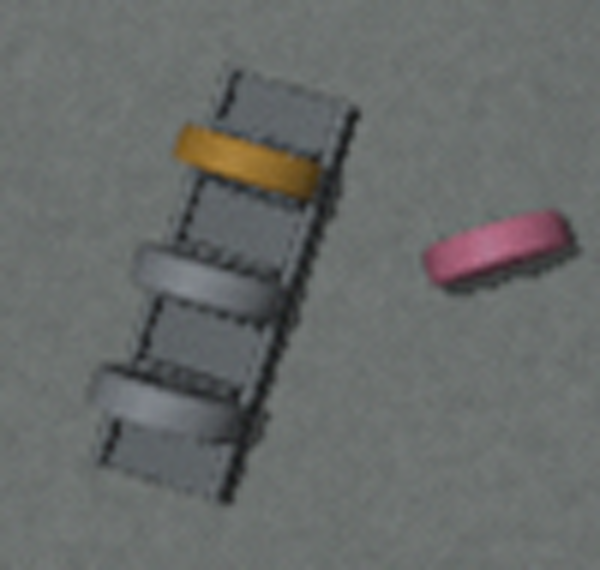

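View pics/s_cr.png

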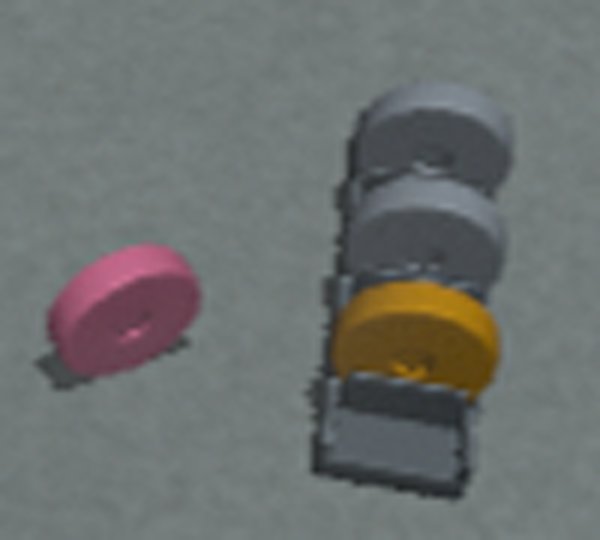

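```bash
cat > m.py <<'E'
from h import *
def cr(x0,y0,k,pts): return [((a+.5)/k+x0-.5,(b+.5)/k+y0-.5) for a,b in pts]
pl=cr(350,165,6,[(250,45),(722,150),(668,480),(180,368)])
P=[onz("top",p,.01) for p in pl]
for p in P: print("plate top",p.round(4))
ps=cr(150,170,5,[(593,295),(30,497),(508,575)])
for p in ps: print("plate scene",onz("scene",p,.01).round(4))
def fit(local,world):
    L=np.array(local)[:,:2];W=np.array(world)[:,:2];lc=L.mean(0);wc=W.mean(0)
    a,b=L-lc,W-wc
    th=np.arctan2((a[:,0]*b[:,1]-a[:,1]*b[:,0]).sum(),(a*b).sum()); c,s=np.cos(th),np.sin(th)
    M=np.array([[c,-s],[s,c]]);t=wc-M@lc
    return th,t,(L@M.T+t-W)
# image corners: TL,TR,BR,BL. nose at left-bottom => stand +y = image left, stand -x=image down
th,t,r=fit([(.065,.095),(.065,-.095),(-.065,-.095),(-.065,.095)],P)
print("stand",np.degrees(th),t,(r*1000).round(1))
M=np.array([[np.cos(th),-np.sin(th)],[np.sin(th),np.cos(th)]])
S=lambda x,y,z=.135:np.r_[M@np.array([x,y])/1000+t,z]
for nm,q in dict(nose=(-65,74),b1=(-1,63),b1e=(16,53),b2=(28,38),rs=(35,20),post=(35,-100)).items():
    w=S(*q);print(nm,w.round(4),"top",proj("top",w).round(1),"scene",proj("scene",w).round(1))
tip=[cr(350,165,6,[(105,376)])[0],cr(150,170,5,[(663,53)])[0]]
print("tips",tip,tri(*tip), onz("top",tip[0],.135),onz("scene",tip[1],.135))
col=[cr(350,165,6,[(560,172)])[0]]; print("collar face-ish",onz("top",col[0],.135))
# cradle
c=cr(190,200,6,[(235,70),(358,105),(228,500),(100,465)])
for z in(.02,):
    W=[onz("top",p,z) for p in c]; print([w.round(4) for w in W])
    th2,t2,r2=fit([(.078,.025),(.078,-.025),(-.078,-.025),(-.078,.025)],W); print("cradle",np.degrees(th2),t2,(r2*1000).round(1))
    d=np.array([np.cos(th2),np.sin(th2)]); ring=t2+.046*d; print("ring",ring,proj("top",np.r_[ring,.0385]),proj("top",np.r_[ring,.0655]),proj("scene",np.r_[ring,.0385]),proj("scene",np.r_[ring,.0655]))
for n in("top","scene"):
    f=cv2.cvtColor(cams.grab_frame(n),cv2.COLOR_RGB2HSV) if 0 else cv2.cvtColor(cv2.imread(f"pics/{n}0.png"),cv2.COLOR_BGR2HSV)
    m=cv2.inRange(f,(12,140,60),(30,255,255)); k,l,s,ce=cv2.connectedComponentsWithStats(m)
    for i in range(1,k):
        if 60<s[i,4]<800: print(n,s[i],ce[i], cv2.minAreaRect(np.argwhere(l==i)[:,::-1].astype(np.float32)))
E
python3 m.py
```

```text
plate top [ 0.6479 -0.1216  0.01  ]
plate top [ 0.6088 -0.3027  0.01  ]
plate top [ 0.4821 -0.2777  0.01  ]
plate top [ 0.5219 -0.094   0.01  ]
plate scene [ 0.5261 -0.094   0.01  ]
plate scene [ 0.6073 -0.3047  0.01  ]
plate scene [ 0.6497 -0.1215  0.01  ]
stand -12.065709931132126 [ 0.56514647 -0.19900279] [[ 0.7  1.9]
 [ 0.1 -2.8]
 [-0.3 -0.6]
 [-0.4  1.4]]
nose [ 0.5171 -0.1131  0.135 ] top [396.8 223.7] scene [250.2 185.4]
b1 [ 0.5773 -0.1372  0.135 ] top [408.7 193.6] scene [234.1 212.7]
b1e [ 0.5919 -0.1505  0.135 ] top [415.3 186.5] scene [225.5 219.9]
b2 [ 0.6005 -0.1677  0.135 ] top [423.9 182.3] scene [214.8 224.5]
rs [ 0.6036 -0.1868  0.135 ] top [433.4 180.9] scene [203.1 226.6]
post [ 0.5785 -0.3041  0.135 ] top [493.2 194.1] scene [136.  217.7]
tips [(367.0833333333333, 227.25), (282.2, 180.2)] (array([ 0.50915617, -0.05488361,  0.13627115]), np.float64(0.0007194066987061866)) [ 0.50924475 -0.05463214  0.135     ] [ 0.50800771 -0.05536267  0.135     ]
collar face-ish [ 0.57884118 -0.20496175  0.135     ]
[array([0.5499, 0.2513, 0.02  ]), array([0.5372, 0.2037, 0.02  ])
[... 1856 characters left out ...]
1875), (88.80886840820312, 21.333972930908203), 7.125016689300537)
scene [153 146  44  26 464] [174.11853448 158.61853448] ((174.46826171875, 158.51463317871094), (11.105042457580566, 44.420169830322266), 65.224853515625)
scene [421 197  27  20 388] [434.38917526 205.55412371] ((434.40277099609375, 205.2279052734375), (26.683177947998047, 17.197795867919922), 12.804265975952148)
scene [382 379  15  16 189] [389.27513228 386.32804233] ((389.2500305175781, 386.25), (14.849241256713867, 14.142135620117188), 45.0)
scene [418 385  16  15 191] [425.59162304 392.37696335] ((425.5, 392.0), (14.0, 15.0), 90.0)
scene [108 393  16   7  88] [116.11363636 396.45454545] ((115.5, 396.0), (6.0, 15.0), 90.0)
```

```bash
cat > bar.py <<'E'
from h import *
def prof(n,f,p,q,step=4,half=5,pr=True):
    """p,q pixel ends of a straight piece; centre from brightness profile across"""
    p,q=np.array(p,float),np.array(q,float);d=(q-p)/np.linalg.norm(q-p);nn=np.array([-d[1],d[0]]);out=[]
    s=np.arange(-half,half+.01,.25)
    for a in np.arange(0,np.linalg.norm(q-p)+.1,step):
        c=p+a*d; xy=(c+s[:,None]*nn).astype(np.float32)
        v=np.mean([cv2.remap(f,xy[:,0]+np.float32(e*d[0]),xy[:,1]+np.float32(e*d[1]),cv2.INTER_LINEAR).ravel() for e in(-1,-.5,0,.5,1)],0)
        b=np.median(np.r_[v[:8],v[-8:]]); 
        w=np.clip(v-b-.35*(v[(abs(s)<3)].max()-b),0,None); w[abs(s)>4]=0
        out.append(c+nn*(w*s).sum()/w.sum())
    return np.array(out)
E
python3 - <<'E'
import cv2,numpy as np
for n,(x0,x1,y0,y1) in dict(top=(362,380,214,236),scene=(268,290,174,196)).items():
    print(n); print(cv2.cvtColor(cv2.imread(f"pics/{n}0.png"),cv2.COLOR_BGR2GRAY)[y0:y1,x0:x1])
from bar import *
f=cv2.cvtColor(cv2.imread("pics/top0.png"),cv2.COLOR_BGR2GRAY)
a=prof("top",f,(368,224),(377,198)); print("leg top",a.round(2).tolist())
b=prof("top",f,(408,185.5),(438,192)); print("run top",b.round(2).tolist())
W=np.array([onz("top",p,.135)for p in b]);d=W[-1]-W[0];print("run dir",np.degrees(np.arctan2(d[1],d[0])),W.round(4)[[0,-1]])
W=np.array([onz("top",p,.135)for p in a]);d=W[-1]-W[0];print("leg dir",np.degrees(np.arctan2(d[1],d[0])),W.round(4))
f=cv2.cvtColor(cv2.imread("pics/scene0.png"),cv2.COLOR_BGR2GRAY)
a=prof("scene",f,(281,183.5),(270,206)); print("leg scene",a.round(2).tolist())
E
```

```text
top
[[108 110 106 112 112 116 112  93 103 131 134 113  93 103 109 110 109 111]
 [112 106 109 113 113 115 111 101 110 138 126 105 106 111 113 107 108 111]
 [107 107 110 110 114 112  96 100 120 131 117  92 107 113 110 109 115 112]
 [113 111 110 110 109 103  95 103 133 132 110  95 102 111 115 112 112 114]
 [116 113 112 115 113  88  94 114 136 127 101  98 111 113 112 113 114 112]
 [111 113 111 114 115  91 100 125 130 120  88 101 112 111 112 112 111 110]
 [112 113 115 111 106  96 109 133 127 111  87 105 107 110 109 107 107 110]
 [110 112 111 112  91  97 115 137 123 100 100 109 113 113 110 108 112 110]
 [110 111 112 114  93 102 129 130 114  99 102 109 114 113 108 108 112 103]
 [112 112 111 107  97 110 140 127 103 102 106 110 110 109 113 109 113  92]
 [117 114 111  97 100 119 138 122  93  98 108 108 110 114 113 112 113  83]
 [115 112 110  96 105 128 131 115  80  93 108 112 109 110 109 108 106  75]
 [113 112 113  88 101 124 122 111  96 104 104 110 110 108 109 105 110  74]
 [114 112 114  79  80  98 104  90 105 108 109 111 108 107 108 106 107  95]
 [113 112 109  80  61  71  75  84 104 114 113 
[... 2627 characters left out ...]
4.0], [369.34, 220.23], [370.75, 216.49], [372.16, 212.74], [373.52, 208.98], [374.68, 205.15], [376.03, 201.38]]
run top [[408.11, 185.01], [411.99, 185.98], [415.91, 186.77], [419.81, 187.68], [423.7, 188.6], [427.59, 189.52], [431.49, 190.43], [435.39, 191.31]]
run dir -102.62502853267756 [[ 0.5946 -0.1363  0.135 ]
 [ 0.5826 -0.1902  0.135 ]]
leg dir -19.387592686872416 [[ 0.5157 -0.0564  0.135 ]
 [ 0.5231 -0.0591  0.135 ]
 [ 0.5306 -0.0618  0.135 ]
 [ 0.5381 -0.0646  0.135 ]
 [ 0.5456 -0.0673  0.135 ]
 [ 0.5533 -0.0696  0.135 ]
 [ 0.5608 -0.0723  0.135 ]]
leg scene [[280.37, 183.19], [278.64, 186.8], [276.87, 190.39], [275.15, 194.0], [273.37, 197.58], [271.61, 201.17], [269.85, 204.76]]
```

```bash
python3 - <<'E'
from h import *
print(onz("top",(230.6,226.7),.0385),onz("top",(230.6,226.7),.05))
for y in(.236,.238,.240): print(y,proj("scene",(.512,y,.0385)),proj("top",(.512,y,.0385)))
# steel ring check for axis direction: gray masks hard; pixel picks of ring tops in t_cr
for z in(0.,.006,.01,.02):
    W=[onz("top",((a+.5)/6+189.5,(b+.5)/6+199.5),z)[:2] for a,b in[(235,70),(358,105),(228,500),(100,465)]]
    W=np.array(W); print(z,np.linalg.norm(W[0]-W[3]),np.linalg.norm(W[1]-W[2]),np.linalg.norm(W[0]-W[1]),W.mean(0))
hsv=cv2.cvtColor(cv2.imread("pics/top0.png"),cv2.COLOR_BGR2HSV)
m=cv2.inRange(hsv[205:245,205:255],(10,110,40),(32,255,255)); print((m>0).sum()); ys,xs=np.nonzero(m); print(xs.min()+205,xs.max()+205,ys.min()+205,ys.max()+205)
ce,(w,h),ang=cv2.minAreaRect(np.c_[xs,ys].astype(np.float32)); print(ce,w,h,ang)
E
```

```text
[0.51336939 0.24036817 0.0385    ] [0.51256483 0.23730937 0.05      ]
0.236 [431.93224601 207.07414015] [232.52444817 227.34227682]
0.238 [432.92702842 207.02882406] [231.62914101 227.32988109]
0.24 [433.92174132 206.98351113] [230.73389862 227.31748624]
0.0 0.15811358033715908 0.1571366014073838 0.050381987067664113 [0.46983475 0.25413925]
0.006 0.15705924453115017 0.1560887803097585 0.05004602899986215 [0.46972324 0.25251981]
0.01 0.1563563539938109 0.15539023291134152 0.049822056954660895 [0.4696489  0.25144018]
0.02 0.15459912765046263 0.15364386441529923 0.04926212684165762 [0.46946305 0.24874111]
158
219 242 221 232
(25.61009407043457, 21.63302993774414) 23.754093170166016 6.800566673278809 16.699243545532227
```

```bash
cat > plan.py <<'E'
import json,sys,os
from h import *
F="cmd.json"
def getcmd():
    if os.path.exists(F):
        d=json.load(open(F)); return np.array(d["p"]),R.from_quat(d["q"])
    s=monitor.observe(); return s["position"],R.from_euler('xyz',s["tool_rot"])
def setcmd(p,r): json.dump({"p":list(map(float,p)),"q":r.as_quat().tolist()},open(F,"w"))
def down(yaw): return R.from_euler('xyz',[-np.pi/2,0,np.radians(yaw)])
def plan(wps):
    """wps: (x,y,z,yaw_deg,claw,nrows); prints rows, from commanded pose, records the final"""
    p0,r0=getcmd(); cur=(p0,r0); rows=[]
    for x,y,z,yaw,claw,n in wps:
        p1=np.array([x,y,z]);r1=down(yaw); dr=(cur[1].inv()*r1).as_rotvec()
        for i in range(1,n+1):
            p=cur[0]+(p1-cur[0])*i/n; r=cur[1]*R.from_rotvec(dr*i/n)
            a=(r0.inv()*r).as_rotvec().round(3); t=(r0.inv().apply(p-p0)*1000).round(1)
            rows.append((*a,*t,claw))
        cur=(p1,r1)
    a,t=np.array(rows[-1][:3]),np.array(rows[-1][3:6])
    setcmd(p0+r0.apply(t/1000),r0*R.from_rotvec(a))
    print("; ".join(" ".join(f"{v:g}" for v in r) for r in rows)); print(len(rows))
def st():
    s=monitor.observe(); p,r=getcmd()
    print("t",s["clock"].__round__(2) if hasattr(s["clock"],'__round__') else s["clock"],"pos",s["position"].round(4),"yaw",np.degrees(s["tool_rot"]).round(2),"err mm",((s["position"]-p)*1000).round(1),"F",s["force"].round(2),"M",s["moment"].round(2),"w",round(s["grip_width"],4),"q",s["qpos"].round(2))
E
python3 - <<'E'
from plan import *
plan([(.45,-.25,.24,-10,1,13)])
E
```

```text
-0 -0.087 -0 -20.3 0.2 28.2 1; -0 -0.173 -0 -40.5 0.3 56.4 1; -0 -0.26 -0 -60.8 0.5 84.6 1; -0 -0.346 -0 -81.1 0.6 112.9 1; -0 -0.433 -0 -101.3 0.8 141.1 1; -0 -0.519 -0 -121.6 0.9 169.3 1; -0 -0.606 -0 -141.9 1.1 197.5 1; -0 -0.693 -0.001 -162.1 1.3 225.7 1; -0 -0.779 -0.001 -182.4 1.4 253.9 1; -0 -0.866 -0.001 -202.7 1.6 282.1 1; -0 -0.952 -0.001 -222.9 1.7 310.3 1; -0 -1.039 -0.001 -243.2 1.9 338.6 1; -0 -1.126 -0.001 -263.5 2 366.8 1
13
```

Emit:
send_rows(
  series="0 -0.087 0 -20.3 0.2 28.2 1; 0 -0.173 0 -40.5 0.3 56.4 1; 0 -0.26 0 -60.8 0.5 84.6 1; 0 -0.346 0 -81.1 0.6 112.9 1; 0 -0.433 0 -101.3 0.8 141.1 1; 0 -0.519 0 -121.6 0.9 169.3 1; 0 -0.606 0 -141.9 1.1 197.5 1; 0 -0.693 -0.001 -162.1 1.3 225.7 1; 0 -0.779 -0.001 -182.4 1.4 253.9 1; 0 -0.866 -0.001 -202.7 1.6 282.1 1; 0 -0.952 -0.001 -222.9 1.7 310.3 1; 0 -1.039 -0.001 -243.2 1.9 338.6 1; 0 -1.126 -0.001 -263.5 2 366.8 1; 0 -1.126 -0.001 -263.5 2 366.8 1",
)

```text
clock: 1.27
position: [0.4538, -0.2445, 0.2404]
tool_rot: [-1.569, -0.002, -0.161]
force: [0.0, 0.8, -0.1]
grip_width: 0.0855
```

```bash
python3 - <<'E'
from plan import *
st()
plan([(.5135,.2397,.16,74.2,1,16),(.5135,.2397,.12,74.2,1,3)])
E
```

```text
t 1.27 pos [ 0.4538 -0.2445  0.2404] yaw [-89.89  -0.13  -9.23] err mm [3.8 5.5 0.3] F [ 0.01  0.75 -0.05] M [ 0.06 -0.01  0.02] w 0.0855 q [ 0.72  0.38 -0.43  1.87  0.19  0.93  0.04]
-0 -0.092 0 -1.4 5 30.8 1; -0 -0.184 0 -2.8 10 61.7 1; -0 -0.275 0 -4.2 15 92.5 1; -0 -0.367 0 -5.6 20.1 123.3 1; -0 -0.459 0 -7 25.1 154.1 1; -0 -0.551 0 -8.4 30.1 185 1; -0 -0.643 0 -9.8 35.1 215.8 1; -0 -0.735 0 -11.2 40.1 246.6 1; -0 -0.826 0 -12.6 45.1 277.4 1; -0 -0.918 0 -13.9 50.1 308.3 1; -0 -1.01 0 -15.3 55.1 339.1 1; -0 -1.102 0 -16.7 60.2 369.9 1; -0 -1.194 0 -18.1 65.2 400.8 1; -0 -1.285 0 -19.5 70.2 431.6 1; -0 -1.377 0 -20.9 75.2 462.4 1; -0 -1.469 0.001 -22.3 80.2 493.2 1; -0 -1.469 0.001 -22.3 93.5 493.2 1; -0 -1.469 0.001 -22.3 106.9 493.2 1; -0 -1.469 0.001 -22.3 120.2 493.2 1
19
```

Emit:
send_rows(
  series="0 -0.092 0 -1.4 5 30.8 1; 0 -0.184 0 -2.8 10 61.7 1; 0 -0.275 0 -4.2 15 92.5 1; 0 -0.367 0 -5.6 20.1 123.3 1; 0 -0.459 0 -7 25.1 154.1 1; 0 -0.551 0 -8.4 30.1 185 1; 0 -0.643 0 -9.8 35.1 215.8 1; 0 -0.735 0 -11.2 40.1 246.6 1; 0 -0.826 0 -12.6 45.1 277.4 1; 0 -0.918 0 -13.9 50.1 308.3 1; 0 -1.01 0 -15.3 55.1 339.1 1; 0 -1.102 0 -16.7 60.2 369.9 1; 0 -1.194 0 -18.1 65.2 400.8 1; 0 -1.285 0 -19.5 70.2 431.6 1; 0 -1.377 0 -20.9 75.2 462.4 1; 0 -1.469 0.001 -22.3 80.2 493.2 1; 0 -1.469 0.001 -22.3 93.5 493.2 1; 0 -1.469 0.001 -22.3 106.9 493.2 1; 0 -1.469 0.001 -22.3 120.2 493.2 1; 0 -1.469 0.001 -22.3 120.2 493.2 1",
)

```text
clock: 2.93
position: [0.5127, 0.2375, 0.1171]
tool_rot: [-1.569, 0.004, 1.293]
force: [-1.3, -0.9, -0.4]
grip_width: 0.0855
```

```bash
cat > look.py <<'E'
from plan import *
import sys
tag=sys.argv[1]
for n in("top","scene"):
    cv2.imwrite(f"pics/{n}{tag}.png",cams.grab_frame(n)[:,:,::-1])
st()
E
cat > cropc.py <<'E'
import cv2,sys
s,d,x0,y0,x1,y1,k=sys.argv[1],sys.argv[2],*map(int,sys.argv[3:])
f=cv2.imread(f"pics/{s}.png")[y0:y1,x0:x1]; cv2.imwrite(f"pics/{d}.png",cv2.resize(f,None,fx=k,fy=k,interpolation=cv2.INTER_CUBIC))
E
python3 look.py 1; python3 cropc.py scene1 s1c 370 120 500 250 5;python3 cropc.py top1 t1c 160 160 290 290 5
```

```text
t 3.03 pos [0.5136 0.2384 0.1195] yaw [-89.98   0.12  74.12] err mm [ 0.  -1.3 -0.5] F [0.72 0.09 0.09] M [ 0.01  0.09 -0.03] w 0.0853 q [-0.03  0.69 -0.74  1.83  0.61  0.86  0.23]
```

View pics/s1c.png

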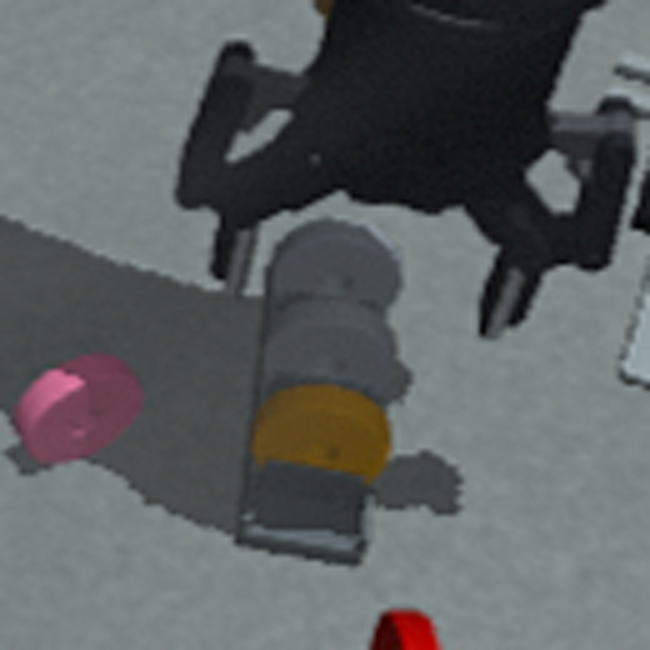

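View pics/t1c.png

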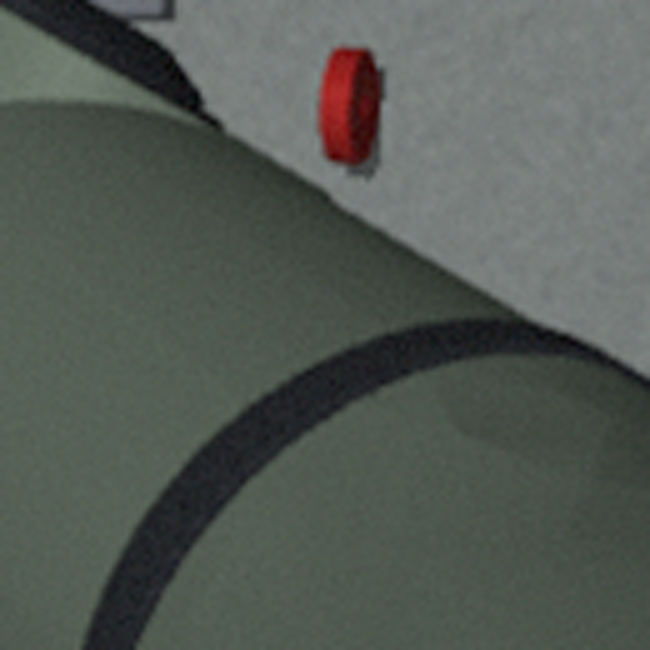

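```bash
python3 - <<'E'
from plan import *
for z in(.108,.121): 
  for s in(-1,0,1):
    print(z,s,proj("scene",np.array([.5136,.2384,z])+s*.0428*np.array([np.cos(1.295),np.sin(1.295),0])))
plan([(.5135,.2397,.06,74.2,1,4),(.5135,.2397,.045,74.2,1,4)])
E
```

```text
0.108 -1 [417.37857088 181.28857439]
0.108 0 [440.47200926 185.00256904]
0.108 1 [463.95533877 188.77926781]
0.121 -1 [418.52287552 176.69529427]
0.121 0 [441.92445246 180.41833783]
0.121 1 [465.72627235 184.20505753]
-0 -0 -0 0 15 0 1; -0 -0 -0 0 30 0 1; -0 -0 -0 0 45 0 1; -0 -0 -0 0 60 0 1; -0 -0 -0 0 63.8 0 1; -0 -0 -0 0 67.5 0 1; -0 -0 -0 0 71.3 0 1; -0 -0 -0 0 75 0 1
8
```

Emit:
send_rows(
  series="0 0 0 0 15 0 1; 0 0 0 0 30 0 1; 0 0 0 0 45 0 1; 0 0 0 0 60 0 1; 0 0 0 0 63.8 0 1; 0 0 0 0 67.5 0 1; 0 0 0 0 71.3 0 1; 0 0 0 0 75 0 1; 0 0 0 0 75 0 0.8; 0 0 0 0 75 0 0.8",
)

```text
clock: 3.87
position: [0.5137, 0.2393, 0.0451]
tool_rot: [-1.571, 0.001, 1.295]
force: [-0.2, -0.6, 0.1]
grip_width: 0.0684
```

```bash
python3 look.py 2; python3 cropc.py scene2 s2c 370 120 500 250 6
```

```text
t 3.97 pos [0.5138 0.2394 0.0452] yaw [-9.004e+01  4.000e-02  7.419e+01] err mm [ 0.3 -0.3  0.2] F [-0.05  1.03 -0.37] M [ 0.04 -0.01 -0.02] w 0.068 q [-0.08  0.8  -0.66  1.86  0.71  0.74  0.14]
```

View pics/s2c.png

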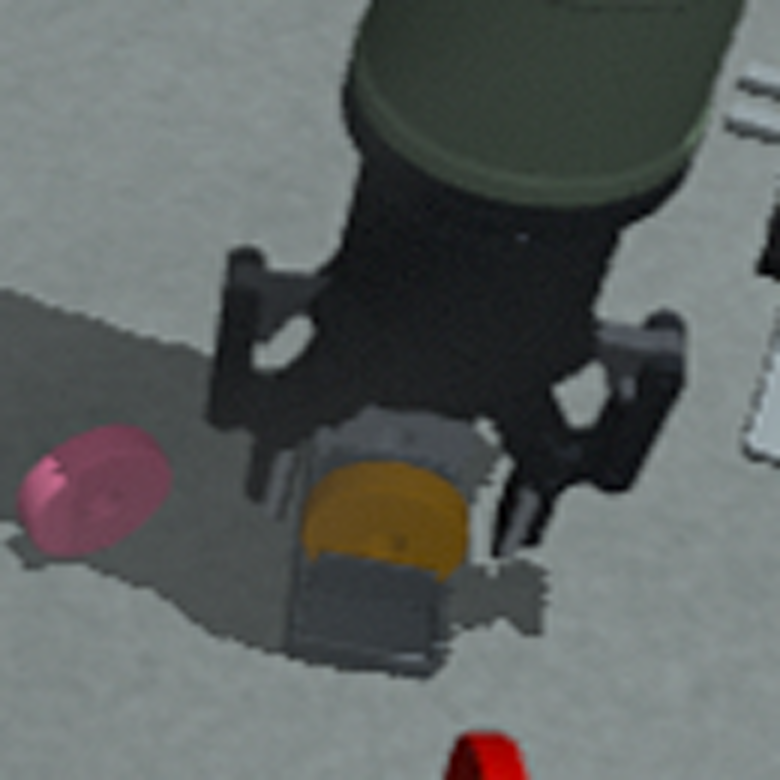

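```bash
python3 - <<'E'
from plan import *
plan([(.5135,.2397,.028,74.2,.8,4)])
E
```

```text
-0 -0 -0 0 4.3 0 0.8; -0 -0 -0 0 8.5 0 0.8; -0 -0 -0 0 12.8 0 0.8; -0 -0 -0 0.1 17 0 0.8
4
```

Emit:
send_rows(
  series="0 0 0 0 4.3 0 0.8; 0 0 0 0 8.5 0 0.8; 0 0 0 0 12.8 0 0.8; 0 0 0 0 17 0 0.8; 0 0 0 0 17 0 0.7; 0 0 0 0 17 0 0.66",
  force=20,
)

```text
clock: 4.47
position: [0.5135, 0.2392, 0.0275]
tool_rot: [-1.571, 0.001, 1.295]
force: [0.4, -0.1, 0.3]
grip_width: 0.0565
```

```bash
python3 -c "
from plan import *
st()"
```

```text
t 4.47 pos [0.5135 0.2392 0.0275] yaw [-8.999e+01  8.000e-02  7.420e+01] err mm [-0.1 -0.5 -0.5] F [ 0.38 -0.09  0.27] M [ 0.   -0.    0.01] w 0.0565 q [-0.1   0.82 -0.64  1.86  0.74  0.71  0.12]
```

Emit:
send_rows(
  series="0 0 0 0 0 0 0.62; 0 0 0 0 0 0 0.6; 0 0 0 0 0 0 0.55; 0 0 0 0 0 0 0.5; 0 0 0 0 0 0 0.5",
  force=30,
)

```text
clock: 4.88
position: [0.5137, 0.2393, 0.028]
tool_rot: [-1.571, 0.001, 1.295]
force: [-0.8, -0.4, 1.3]
grip_width: 0.0525
```

```bash
python3 -c "
from plan import *
st()"
```

```text
t 4.88 pos [0.5137 0.2393 0.028 ] yaw [-9.002e+01  5.000e-02  7.420e+01] err mm [ 0.2 -0.5 -0. ] F [-0.82 -0.4   1.26] M [0.08 0.12 0.1 ] w 0.0525 q [-0.1   0.82 -0.64  1.86  0.74  0.71  0.12]
```

```bash
python3 -c "
from plan import *
plan([(.5135,.2397,.05,74.2,.4,3),(.5135,.2397,.17,74.2,.4,6)])"
```

```text
-0 -0 -0 -0 -7.3 0 0.4; -0 -0 -0 -0 -14.7 0 0.4; -0 -0 -0 -0.1 -22 0 0.4; -0 -0 -0 -0.1 -42 0 0.4; -0 -0 -0 -0.1 -62 0 0.4; -0 -0 -0 -0.1 -82 0 0.4; -0 -0 -0 -0.1 -102 0 0.4; -0 -0 -0 -0.1 -122 0 0.4; -0 -0 -0 -0.1 -142 0 0.4
9
```

Emit:
send_rows(
  series="0 0 0 0 0 0 0.4; 0 0 0 0 0 0 0.4; 0 0 0 0 -7.3 0 0.4; 0 0 0 0 -14.7 0 0.4; 0 0 0 0 -22 0 0.4; 0 0 0 0 -42 0 0.4; 0 0 0 0 -62 0 0.4; 0 0 0 0 -82 0 0.4; 0 0 0 0 -102 0 0.4; 0 0 0 0 -122 0 0.4; 0 0 0 0 -142 0 0.4; 0 0 0 0 -142 0 0.4",
  force=60,
)

```text
clock: 5.88
position: [0.5148, 0.2402, 0.1739]
tool_rot: [-1.575, -0.002, 1.295]
force: [1.2, 0.4, -1.6]
grip_width: 0.0517
```

```bash
python3 look.py 3; cat cmd.json; python3 cropc.py scene3 s3c 370 80 500 250 5
```

```text
t 5.98 pos [0.5139 0.2392 0.1707] yaw [-9.009e+01  3.000e-02  7.418e+01] err mm [ 0.4 -0.4  0.7] F [ 0.21 -0.18 -2.66] M [-0.02 -0.02  0.02] w 0.052 q [ 0.01  0.63 -0.79  1.8   0.54  0.95  0.28]
{"p": [0.513543178491587, 0.23967794651961621, 0.1700006373675097], "q": [-0.5639668278474231, -0.4263546896926077, 0.42666257603776203, 0.5640231749437751]}
```

View pics/s3c.png

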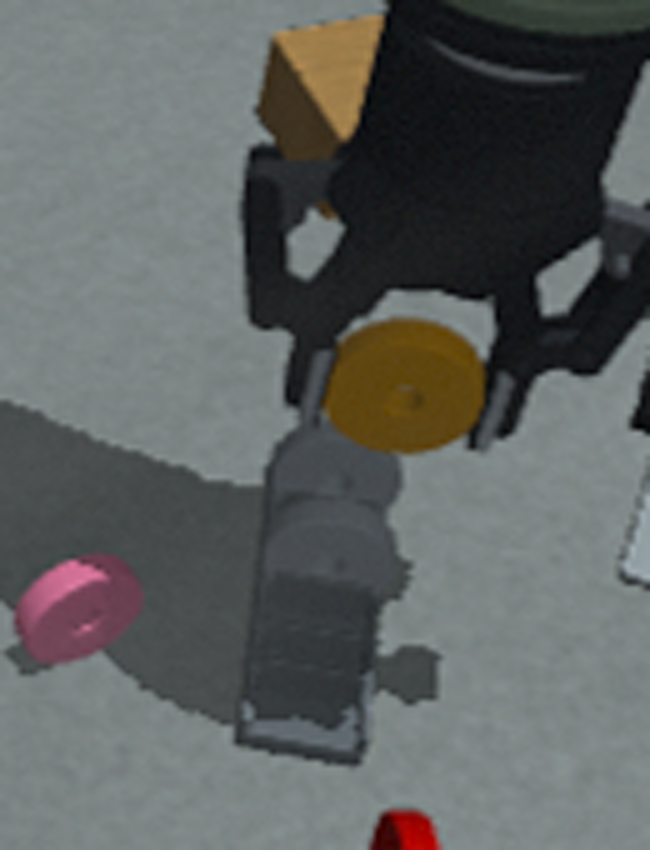

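Ring lifted (weight about 2.6 N). Both steel rings are still standing in the cradle at crop (335,470) and (330,560).

```bash
python3 -c "
from plan import *
plan([(.47,-.0413,.19,70.6,.4,10),(.47,-.0413,.1245,70.6,.4,4)])"
```

```text
-0 0.006 -0 -28.2 -2 -3.5 0.4; -0 0.013 -0 -56.4 -4 -6.9 0.4; -0 0.019 -0 -84.7 -6 -10.4 0.4; -0 0.025 -0 -112.9 -8 -13.8 0.4; -0 0.031 -0 -141.1 -10 -17.3 0.4; -0 0.038 -0 -169.3 -12 -20.8 0.4; -0 0.044 -0 -197.6 -13.9 -24.2 0.4; -0 0.05 -0 -225.8 -15.9 -27.7 0.4; -0 0.056 -0 -254 -17.9 -31.2 0.4; -0 0.063 -0 -282.2 -19.9 -34.6 0.4; -0 0.063 -0 -282.2 -3.6 -34.6 0.4; -0 0.063 -0 -282.2 12.8 -34.6 0.4; -0 0.063 -0 -282.2 29.2 -34.6 0.4; -0 0.063 -0 -282.2 45.6 -34.6 0.4
14
```

Emit:
send_rows(
  series="0 0.006 0 -28.2 -2 -3.5 0.4; 0 0.013 0 -56.4 -4 -6.9 0.4; 0 0.019 0 -84.7 -6 -10.4 0.4; 0 0.025 0 -112.9 -8 -13.8 0.4; 0 0.031 0 -141.1 -10 -17.3 0.4; 0 0.038 0 -169.3 -12 -20.8 0.4; 0 0.044 0 -197.6 -13.9 -24.2 0.4; 0 0.05 0 -225.8 -15.9 -27.7 0.4; 0 0.056 0 -254 -17.9 -31.2 0.4; 0 0.063 0 -282.2 -19.9 -34.6 0.4; 0 0.063 0 -282.2 -3.6 -34.6 0.4; 0 0.063 0 -282.2 12.8 -34.6 0.4; 0 0.063 0 -282.2 29.2 -34.6 0.4; 0 0.063 0 -282.2 45.6 -34.6 0.4; 0 0.063 0 -282.2 45.6 -34.6 0.4; 0 0.063 0 -282.2 45.6 -34.6 0.4",
)

```text
clock: 7.32
position: [0.4694, -0.0413, 0.124]
tool_rot: [-1.569, 0.001, 1.233]
force: [-1.4, 0.6, -1.6]
grip_width: 0.0518
```

```bash
python3 look.py 4;  python3 cropc.py scene4 s4c 220 100 350 220 6;python3 cropc.py top4 t4c 310 160 440 280 6
```

```text
t 7.42 pos [ 0.4702 -0.0415  0.1251] yaw [-9.003e+01  5.000e-02  7.060e+01] err mm [ 0.3 -0.2  0.6] F [ 0.16  1.04 -1.79] M [ 0.02  0.   -0.01] w 0.0519 q [ 0.53  0.56 -0.75  2.07  0.57  0.73  0.65]
```

View pics/s4c.png

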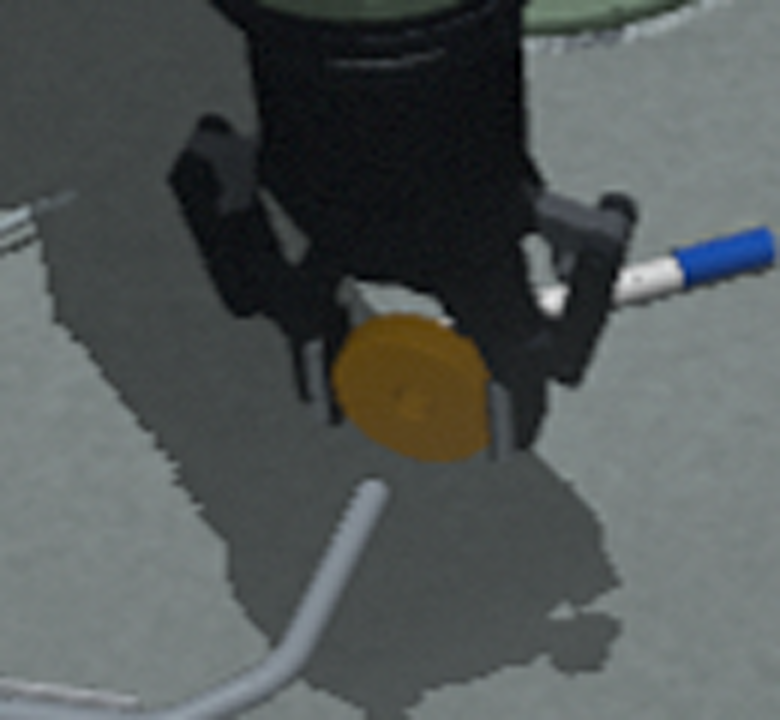

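View pics/t4c.png

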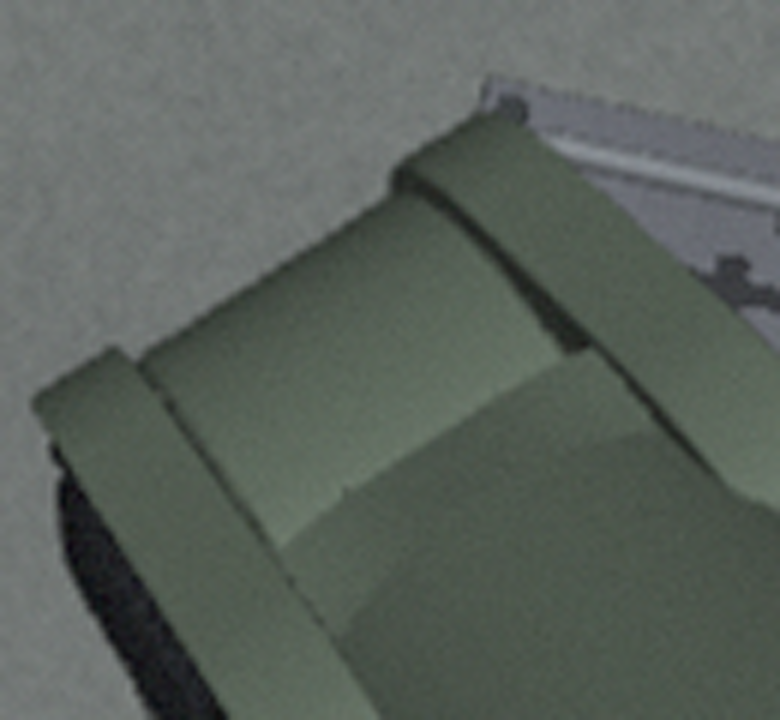

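```bash
python3 - <<'E'
from plan import *
for n,c,yaw,hole in(("3",(.5139,.2392,.1707+.0105),74.18,((405+.5)/5+369.5,(398+.5)/5+79.5)),("4",(.4702,-.0415,.1251+.0105),70.6,((412+.5)/6+219.5,(402+.5)/6+99.5))):
    d=np.array([np.sin(np.radians(yaw)),-np.cos(np.radians(yaw)),0]); c=np.array(c)
    print(n,"hole",hole,"pred front",proj("scene",c+.007*d),"centre",proj("scene",c),"back",proj("scene",c-.007*d))
    f=cv2.cvtColor(cv2.imread(f"pics/scene{n}.png"),cv2.COLOR_BGR2HSV); m=cv2.inRange(f,(8,110,30),(32,255,255))
    u,v=map(int,proj("scene",c)); k,l,s,ce=cv2.connectedComponentsWithStats(m); i=l[v,u]; print(s[i],ce[i])
    # predicted silhouette bbox
    e=np.array([-d[1],d[0],0]);a=np.linspace(0,6.28,200)
    pts=np.array([proj("scene",c+q*.007*d+.027*(np.cos(t)*e+np.sin(t)*np.array([0,0,1]))) for q in(-1,1) for t in a]); print("pred bbox",pts.min(0),pts.max(0), )
E
```

```text
3 hole (450.6, 159.2) pred front [449.49163019 160.50241465] centre [449.66994699 157.65081575] back [449.8462318  154.83171184]
[434 144  34  27 690] [450.57826087 156.93913043]
pred bbox [433.32744611 143.3448296 ] [466.20859303 171.36938584]
4 hole (288.25, 166.58333333333331) pred front [288.52489542 167.13281416] centre [289.7669656 164.4979769] back [290.9961544  161.89046525]
[275 152  27  25 507] [288.47140039 164.05522682]
pred bbox [274.88027683 151.29506792] [304.63393092 177.22508345]
```

```bash
python3 - <<'E'
from plan import *
f=cv2.cvtColor(cv2.imread("pics/scene4.png"),cv2.COLOR_BGR2GRAY)
print(f[177:207:2,262:292])
f=cv2.cvtColor(cv2.imread("pics/top0.png"),cv2.COLOR_BGR2GRAY)
E
```

```text
[[ 74  73  74  76  74  74  72  72  73  72  72  74  72  71  73  74  75  75
   75  73  73  75  75  75  73  76  76  72  73  74]
 [ 71  72  73  75  72  74  74  73  75  74  74  72  73  74  74  75  76  73
   71  67  67  72  71  72  76  76  75  74  73  74]
 [ 73  73  73  74  72  73  75  75  76  75  74  73  74  75  75  72  74 101
  134 139 141 128  97  72  73  76  75  74  73  75]
 [ 76  75  75  74  75  74  73  71  74  71  75  74  76  75  75  71 100 131
  138 138 130 111  84  68  74  74  76  75  74  73]
 [ 72  73  73  74  75  74  74  75  75  77  74  74  73  72  69 101 132 137
  139 129 113  85  68  73  73  73  74  73  75  75]
 [ 75  74  72  73  72  73  75  76  75  75  75  75  76  73 103 133 136 137
  130 113  87  70  77  76  74  75  75  75  75  74]
 [ 74  76  74  73  73  74  77  76  76  76  75  76  73 101 132 138 137 131
  112  86  70  74  75  75  74  73  75  76  75  75]
 [ 72  75  73  74  71  74  74  74  74  74  75  72  93 124 137 138 131 113
   87  71  74  74  75  75  76  73  75  75  75  74]
 [ 75  75  74  77  76  75  76  74  73  71  73  94 124 138 140 129 113  88
   70  76  76  77  73  76  75  78  77  75  75  77]
 [ 75  76  75  76  76  74  77  76  75  75  95 125 137 137 130 113  88  70
   76  78  78  78  74  75  77  75  77  76  77  77]
 [ 76  75  76  77  77  77  77  76  68  91 125 138 137 131 115  89  71  77
   76  77  75  76  74  76  75  76  77  76  77  74]
 [ 76  77  77  77  75  74  77  74  93 125 138 139 131 114  90  72  75  76
   75  77  75  76  75  75  74  75  75  75  74  77]
 [ 77  77  77  77  73  72  71  94 124 138 138 132 114  90  72  75  75  77
   76  74  74  76  77  76  76  76  74  75  74  75]
 [ 71  75  75  77  77  77  92 125 139 138 131 114  91  71  75  77  75  78
   77  74  73  73  75  76  78  77  74  76  75  76]
 [125 103  75  76  75  94 126 139 139 132 115  88  71  77  77  77  77  76
   78  76  75  77  75  79  78  78  77  78  78  78]]
```

```bash
python3 - <<'E'
from plan import *
K,o,A=cal("scene")
r1=ray("scene",(280.25,185))[1];r2=ray("scene",(270.3,205))[1];n=np.cross(r1,r2);n/=np.linalg.norm(n)
top=np.array([[369.34,220.23],[370.75,216.49],[372.16,212.74],[373.52,208.98],[374.68,205.15],[376.03,201.38]])+[.2,0]
P=[]
for p in top:
    o1,d=ray("top",p); t=n@(o-o1)/(n@d); P.append(o1+t*d)
P=np.array(P);print(P.round(4))
c=P.mean(0);d=np.linalg.svd(P-c)[2][0];d*=np.sign(d[0]);print("dir",d,np.degrees(np.arctan2(d[1],d[0])),"tilt",np.degrees(np.arcsin(d[2])))
for x in(.505,.510,.52,.565): print(c+d*(x-c[0])/d[0])
# nose tip: pixel ends; top ~ row 226.7 ; scene row ~180.3
print(onz("top",(367.3,226.7),.135), onz("scene",(282.5,180.3),.14))
for x in(.503,.505,.507,.509,.511):
    q=c+d*(x-c[0])/d[0]; print(x,proj("top",q),proj("scene",q))
E
```

```text
[[ 0.523  -0.0593  0.137 ]
 [ 0.5304 -0.062   0.137 ]
 [ 0.5378 -0.0648  0.137 ]
 [ 0.5453 -0.0675  0.1373]
 [ 0.5528 -0.0696  0.1388]
 [ 0.5602 -0.0723  0.1392]]
dir [ 0.94322793 -0.32674679  0.05964569] -19.10677103590087 tilt 3.4194759281669462
[ 0.505      -0.05325145  0.13541512]
[ 0.51       -0.05498352  0.1357313 ]
[ 0.52       -0.05844765  0.13636365]
[ 0.565      -0.07403625  0.13920926]
[ 0.51033249 -0.05505714  0.135     ] [ 0.51269873 -0.05435587  0.14      ]
0.503 [366.03693853 230.40484701] [283.74916959 177.96649328]
0.505 [366.39648689 229.38618772] [283.3552811  178.75822894]
0.507 [366.75589662 228.36792121] [282.96001129 179.55274112]
0.509 [367.11516779 227.35004725] [282.56335288 180.35004445]
0.511 [367.47430049 226.3325656 ] [282.16529855 181.15015368]
```

```bash
cat >> plan.py <<'E'
NOSE=np.array([.510,-.0550]); 
def leg(s,ang=-19.2,lat=0,z=.1245,claw=.4,n=1):
    a=np.radians(ang); d=np.array([np.cos(a),np.sin(a)]); l=np.array([-d[1],d[0]])
    p=NOSE+d*s/1000+l*lat/1000; return (p[0],p[1],z,ang+90,claw,n)
E
python3 -c "
from plan import *
plan([leg(-14,n=6),leg(-9,n=3),leg(-4,n=4)])"
```

```text
-0 -0.001 -0 0.1 -0 -4.7 0.4; -0 -0.001 -0 0.1 -0 -9.4 0.4; -0 -0.002 -0 0.2 -0 -14.2 0.4; -0 -0.002 -0 0.2 -0 -18.9 0.4; -0 -0.003 -0 0.3 -0 -23.6 0.4; -0 -0.004 -0 0.3 -0 -28.3 0.4; -0 -0.004 -0 0.3 -0 -30 0.4; -0 -0.004 -0 0.3 -0 -31.7 0.4; -0 -0.004 -0 0.3 -0 -33.3 0.4; -0 -0.004 -0 0.3 -0 -34.6 0.4; -0 -0.004 -0 0.4 -0 -35.8 0.4; -0 -0.004 -0 0.4 -0 -37.1 0.4; -0 -0.004 -0 0.4 -0 -38.3 0.4
13
```

Emit:
send_rows(
  series="0 -0.001 0 0.1 0 -4.7 0.4; 0 -0.001 0 0.1 0 -9.4 0.4; 0 -0.002 0 0.2 0 -14.2 0.4; 0 -0.002 0 0.2 0 -18.9 0.4; 0 -0.003 0 0.3 0 -23.6 0.4; 0 -0.004 0 0.3 0 -28.3 0.4; 0 -0.004 0 0.3 0 -30 0.4; 0 -0.004 0 0.3 0 -31.7 0.4; 0 -0.004 0 0.3 0 -33.3 0.4; 0 -0.004 0 0.3 0 -34.6 0.4; 0 -0.004 0 0.4 0 -35.8 0.4; 0 -0.004 0 0.4 0 -37.1 0.4; 0 -0.004 0 0.4 0 -38.3 0.4; 0 -0.004 0 0.4 0 -38.3 0.4",
)

```text
clock: 8.58
position: [0.5065, -0.054, 0.1246]
tool_rot: [-1.571, 0.001, 1.236]
force: [0.4, -0.3, -1.9]
grip_width: 0.0518
```

```bash
python3 look.py 5;  python3 cropc.py scene5 s5c 230 130 330 220 7
```

```text
t 8.68 pos [ 0.5063 -0.054   0.1246] yaw [-9.002e+01  6.000e-02  7.081e+01] err mm [ 0.1 -0.3  0.1] F [-0.61 -0.21 -2.47] M [ 0.03  0.01 -0.06] w 0.0522 q [ 0.53  0.61 -0.73  1.98  0.58  0.78  0.69]
```

View pics/s5c.png

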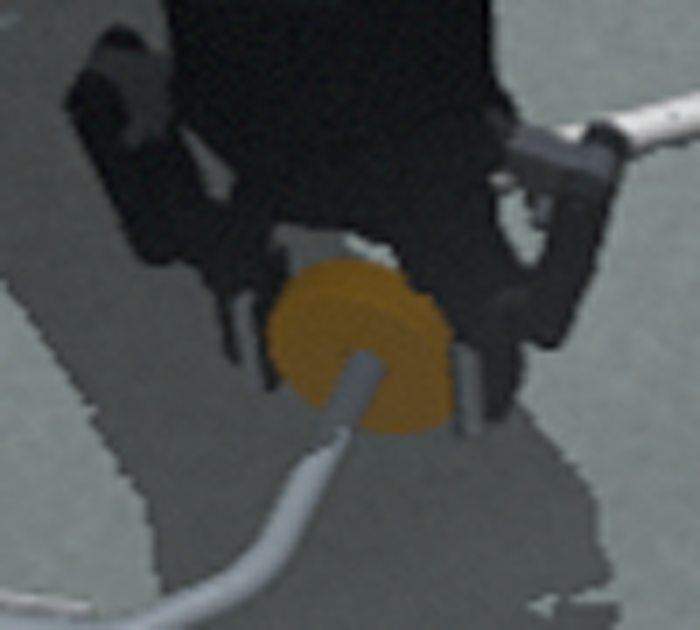

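The picture shows the bar end at (282,181) on the ring's bore, with no contact force yet. I'll ease on.

```bash
python3 -c "
from plan import *
plan([leg(2,n=4)])"
```

```text
-0 0 -0 -0 -0 -1.5 0.4; -0 0 -0 -0 -0 -3 0.4; -0 0 -0 -0 -0 -4.5 0.4; -0 0 -0 -0 -0 -6 0.4
4
```

Emit:
send_rows(
  series="0 0 0 0 0 -1.5 0.4; 0 0 0 0 0 -3 0.4; 0 0 0 0 0 -4.5 0.4; 0 0 0 0 0 -6 0.4; 0 0 0 0 0 -6 0.4",
)

```text
clock: 9.1
position: [0.5123, -0.0561, 0.1246]
tool_rot: [-1.571, 0.001, 1.236]
force: [0.1, 0.3, -2.4]
grip_width: 0.0517
```

```bash
python3 -c "
from plan import *
st()"
```

```text
t 9.1 pos [ 0.5123 -0.0561  0.1246] yaw [-9.002e+01  6.000e-02  7.081e+01] err mm [ 0.4 -0.5  0.1] F [ 0.08  0.26 -2.36] M [0.02 0.04 0.02] w 0.0517 q [ 0.53  0.61 -0.73  1.96  0.58  0.79  0.7 ]
```

```bash
python3 -c "
from plan import *
plan([leg(14,n=6)])"
```

```text
-0 0 -0 -0 -0 -2 0.4; -0 0 -0 -0 -0 -4 0.4; -0 0 -0 -0 -0 -6 0.4; -0 0 -0 -0 -0 -8 0.4; -0 0 -0 -0 -0 -10 0.4; -0 0 -0 -0 -0 -12 0.4
6
```

Emit:
send_rows(
  series="0 0 0 0 0 -2 0.4; 0 0 0 0 0 -4 0.4; 0 0 0 0 0 -6 0.4; 0 0 0 0 0 -8 0.4; 0 0 0 0 0 -10 0.4; 0 0 0 0 0 -12 0.4; 0 0 0 0 0 -12 0.4",
)

```text
clock: 9.68
position: [0.5237, -0.06, 0.1246]
tool_rot: [-1.571, 0.001, 1.236]
force: [-0.5, -0.1, -1.8]
grip_width: 0.0516
```

```bash
python3 -c "
from plan import *
st()"
```

```text
t 9.68 pos [ 0.5237 -0.06    0.1246] yaw [-9.003e+01  5.000e-02  7.080e+01] err mm [ 0.5 -0.5  0.1] F [-0.47 -0.11 -1.75] M [0.03 0.02 0.01] w 0.0516 q [ 0.53  0.63 -0.73  1.93  0.58  0.8   0.71]
```

Emit:
send_rows(
  series="0 0 0 0.5 0 0 0.4; 0 0 0 1 0 0 0.4; 0 0 0 1 0 0 0.4",
)

```text
clock: 9.93
position: [0.5236, -0.0588, 0.1246]
tool_rot: [-1.571, 0.001, 1.236]
force: [0.3, 0.4, -2.7]
grip_width: 0.0518
```

Emit:
send_rows(
  series="0 0 0 -0.7 0 0 0.4; 0 0 0 -1.5 0 0 0.4; 0 0 0 -2 0 0 0.4; 0 0 0 -2 0 0 0.4",
)

```text
clock: 10.27
position: [0.523, -0.0607, 0.1246]
tool_rot: [-1.571, 0.001, 1.236]
force: [-0.1, 2.6, -2.4]
grip_width: 0.0517
```

Emit:
send_rows(
  series="0 0 0 0.5 0 0 0.4; 0 0 0 1 0 0 0.4; 0 0 0 1 0.5 0 0.4; 0 0 0 1 1 0 0.4; 0 0 0 1 1 0 0.4",
)

```text
clock: 10.68
position: [0.5233, -0.06, 0.1234]
tool_rot: [-1.571, 0.001, 1.236]
force: [-0.2, 0.3, -2.3]
grip_width: 0.0519
```

Emit:
send_rows(
  series="0 0 0 0 -0.7 0 0.4; 0 0 0 0 -1.5 0 0.4; 0 0 0 0 -2 0 0.4; 0 0 0 0 -2 0 0.4",
)

```text
clock: 11.02
position: [0.5233, -0.0599, 0.1256]
tool_rot: [-1.571, 0.001, 1.236]
force: [0.8, 0.8, -4.3]
grip_width: 0.0519
```

```bash
python3 -c "
from plan import *
p,r=getcmd(); p=p+r.apply([0,-.001,0]); setcmd(p,r)
plan([leg(14,lat=.4,z=.1241,n=1),leg(44,lat=.4,z=.1241,n=10)])"
```

```text
-0 0 -0 0.4 1.4 -0 0.4; -0 0 -0 0.4 1.4 -3 0.4; -0 0 -0 0.4 1.4 -6 0.4; -0 0 -0 0.4 1.4 -9 0.4; -0 0 -0 0.4 1.4 -12 0.4; -0 0 -0 0.4 1.4 -15 0.4; -0 0 -0 0.4 1.4 -18 0.4; -0 0 -0 0.4 1.3 -21 0.4; -0 0 -0 0.4 1.3 -24 0.4; -0 0 -0 0.3 1.3 -27 0.4; -0 0 -0 0.3 1.3 -30 0.4
11
```

Emit:
send_rows(
  series="0 0 0 0.4 1.4 0 0.4; 0 0 0 0.4 1.4 -3 0.4; 0 0 0 0.4 1.4 -6 0.4; 0 0 0 0.4 1.4 -9 0.4; 0 0 0 0.4 1.4 -12 0.4; 0 0 0 0.4 1.4 -15 0.4; 0 0 0 0.4 1.4 -18 0.4; 0 0 0 0.4 1.4 -18 0.4",
)

```text
clock: 11.68
position: [0.541, -0.0656, 0.1241]
tool_rot: [-1.571, 0.001, 1.236]
force: [0.2, 0.6, -1.8]
grip_width: 0.0517
```

Emit:
send_rows(
  series="0 0 0 0 0 -3 0.4; 0 0 0 0 0 -6 0.4; 0 0 0 0 0 -9 0.4; 0 0 0 0 0 -12 0.4; 0 0 0 0 0 -12 0.4",
)

```text
clock: 12.1
position: [0.5524, -0.0696, 0.1241]
tool_rot: [-1.571, 0.001, 1.236]
force: [-0.5, 0.3, -1.1]
grip_width: 0.0519
```

Emit:
send_rows(
  series="0 0 0 0.6 0 0 0.4; 0 0 0 1.2 0 0 0.4; 0 0 0 1.2 0 0 0.4",
)

```text
clock: 12.35
position: [0.552, -0.0685, 0.1241]
tool_rot: [-1.571, 0.002, 1.236]
force: [-0.4, -1.0, -2.3]
grip_width: 0.0519
```

Emit:
send_rows(
  series="0 0 0 -1 0 0 0.4; 0 0 0 -1.8 0 0 0.4; 0 0 0 -2.4 0 0 0.4; 0 0 0 -2.4 0 0 0.4",
)

```text
clock: 12.68
position: [0.5513, -0.0706, 0.1242]
tool_rot: [-1.571, 0.001, 1.236]
force: [0.2, 0.4, -1.0]
grip_width: 0.0515
```

Emit:
send_rows(
  series="0 0 0 0.6 0 0 0.4; 0 0 0 1.2 0.6 0 0.4; 0 0 0 1.2 1.2 0 0.4; 0 0 0 1.2 1.2 0 0.4",
)

```text
clock: 13.02
position: [0.5518, -0.0693, 0.1229]
tool_rot: [-1.571, 0.001, 1.236]
force: [-0.8, 0.2, -1.2]
grip_width: 0.0517
```

Emit:
send_rows(
  series="0 0 0 0 -1 0 0.4; 0 0 0 0 -1.8 0 0.4; 0 0 0 0 -2.4 0 0.4; 0 0 0 0 -2.4 0 0.4",
)

```text
clock: 13.35
position: [0.5518, -0.0694, 0.1255]
tool_rot: [-1.571, 0.001, 1.236]
force: [0.5, 0.2, -2.5]
grip_width: 0.0522
```

```bash
cat >> plan.py <<'E'
def path(s,th1=41.5,th2=41.5,ang=-19.2,lat=.4,L1=64.9,L2=20.,Rb=28.):
    """centre line point (mm along from nose) -> xy(m), heading deg"""
    a=np.radians(ang);h=a;d=np.array([np.cos(h),np.sin(h)]);p=NOSE*1000+np.array([-d[1],d[0]])*lat
    segs=[("l",L1),("a",th1),("l",L2),("a",th2),("l",1e9)]
    k=0.
    for t,v in segs:
        ln=v if t=="l" else Rb*np.radians(v); q=min(s,ln) if not(k==0 and s<0) else s
        if t=="l": p=p+q*np.array([np.cos(h),np.sin(h)])
        else:
            h2=h-q/Rb; p=p+Rb*np.array([np.sin(h)-np.sin(h2),-np.cos(h)+np.cos(h2)]); p=p  ; h=h2
        s-=q
        if s<=1e-9: break
        k+=1
    return p/1000,np.degrees(h)
def along(s,z=.1241,inn=0,n=1,claw=.4,off=(0,0),dyaw=0,**kw):
    p,h=path(s,**kw); r=np.array([np.sin(np.radians(h)),-np.cos(np.radians(h))]); p=p+r*inn/1000+np.array(off)/1000
    return (p[0],p[1],z,h+90+dyaw,claw,n)
E
python3 - <<'E'
from plan import *
for s in(0,64.9,80,95,105,125.5,150): print(s,*path(s), proj("top",np.r_[path(s)[0],.135]))
f=cv2.cvtColor(cv2.imread("pics/top0.png"),cv2.COLOR_BGR2GRAY)
from bar import prof
b=prof("top",f,(408,185.5),(438,192));W=np.array([onz("top",p,.1345) for p in b])[:,:2]
for t1 in(39,40,41.5,43):
    p,h=path(125.5,th1=t1,th2=83.1-t1); n=np.array([-np.sin(np.radians(h)),np.cos(np.radians(h))]); print(t1,h,((W-p)@n*1000).round(2))
b=prof("top",f,(379,193),(387,186.5),step=2);print(b)
W=[onz("top",q,.1345) for q in b];
for q in b: print(q,onz("top",q,.1345))
E
```

```text
0 [ 0.51013155 -0.05462225] -19.2 [367.07851087 226.7990939 ]
64.9 [ 0.57142157 -0.07596569] -19.2 [377.8438676  196.12934799]
80 [ 0.58369355 -0.08444719] -50.09879538026938 [382.08777814 190.09380307]
95 [ 0.59143663 -0.09726861] -60.7 [388.50965065 186.34396246]
105 [ 0.59633045 -0.1059893 ] -60.7 [392.87078031 183.98215748]
125.5 [ 0.59936045 -0.12580439] -102.2 [402.80764745 182.60810288]
150 [ 0.594183   -0.14975108] -102.2 [414.88739406 185.30665979]
39 -102.27888029396935 [-2.93 -3.12 -2.93 -3.02 -3.1  -3.19 -3.25 -3.26]
40 -102.27888029396935 [-2.68 -2.87 -2.68 -2.77 -2.84 -2.94 -2.99 -3.01]
41.5 -102.27888029396937 [-2.29 -2.48 -2.29 -2.38 -2.46 -2.55 -2.61 -2.62]
43 -102.27888029396935 [-1.89 -2.08 -1.9  -1.98 -2.06 -2.15 -2.21 -2.23]
[[379.68352558 193.84126226]
 [380.94457307 192.22170099]
 [382.43614765 190.88586538]
 [383.62860322 189.18188329]
 [385.84339357 188.73615939]
 [387.67951932 187.82438675]]
[379.68352558 193.84126226] [ 0.57615407 -0.07969466  0.1345    ]
[380.94457307 192.22170099] [ 0.57945246 -0.08221547  0.1345    ]
[382.43614765 190.88586538] [ 0.58218697 -0.08519471  0.1345    ]
[383.62860322 189.18188329] [ 0.58566102 -0.08758551  0.1345    ]
[385.84339357 188.73615939] [ 0.58661744 -0.09199851  0.1345    ]
[387.67951932 187.82438675] [ 0.588508   -0.09566529  0.1345    ]
```

```bash
cat >> plan.py <<'E'
PK=dict(L1=62.7)
def bend(s,z=.1241,n=1,claw=.4,inn=0,dyaw=0,**kw):
    k={**PK,**kw}; a,_=path(s-7,**k);b,_=path(s+7,**k);c,_=path(s,**k)
    h=np.degrees(np.arctan2(*(b-a)[::-1])); p=((a+b)/2+c)/2; r=np.array([np.sin(np.radians(h)),-np.cos(np.radians(h))])
    p=p+r*inn/1000; return (p[0],p[1],z,h+90+dyaw,claw,n)
def rel(F,h):
    """world force -> (forward, left, up)"""
    a=np.radians(h);return F[0]*np.cos(a)+F[1]*np.sin(a),-F[0]*np.sin(a)+F[1]*np.cos(a),F[2]
def stf():
    s=monitor.observe();h=np.degrees(s["tool_rot"][2])-90
    print("t %.2f head %.1f F fwd/left/up %s M %s w %.4f err %s"%(s["clock"],h,np.round(rel(s["force"],h),1),s["moment"].round(2),s["grip_width"],((s["position"]-getcmd()[0])*1000).round(1)))
E
python3 -c "
from plan import *
p,r=getcmd(); p=p+r.apply([0,-.0012,0]); setcmd(p,r)
plan([bend(44),bend(56,n=4),bend(60,n=2)])"
```

```text
-0 0 -0 0 1.2 -0 0.4; -0 0 -0 0 1.2 -3 0.4; -0 0 -0 0 1.2 -6 0.4; -0 0 -0 0 1.2 -9 0.4; -0 0 -0 0 1.2 -12 0.4; -0 0.012 -0 0 1.2 -14 0.4; -0 0.024 -0 -0 1.2 -16 0.4
7
```

Emit:
send_rows(
  series="0 0 0 0 1.2 0 0.4; 0 0 0 0 1.2 -3 0.4; 0 0 0 0 1.2 -6 0.4; 0 0 0 0 1.2 -9 0.4; 0 0 0 0 1.2 -12 0.4; 0 0.012 0 0 1.2 -14 0.4; 0 0.024 0 0 1.2 -16 0.4; 0 0.024 0 0 1.2 -16 0.4",
)

```text
clock: 14.02
position: [0.5673, -0.0747, 0.1241]
tool_rot: [-1.571, 0.001, 1.211]
force: [-0.3, 0.8, -1.7]
grip_width: 0.0518
```

```bash
python3 -c "
from plan import *
stf()
plan([bend(62),bend(64),bend(66)])"
```

```text
t 14.02 head -20.6 F fwd/left/up [-0.6  0.7 -1.7] M [ 0.01  0.06 -0.02] w 0.0518 err [ 0.5 -0.4  0. ]
-0 0.027 -0 -0.1 0 -2 0.4; -0 0.064 -0 -0.2 0 -4 0.4; -0 0.111 -0 -0.4 0 -6 0.4
3
```

Emit:
send_rows(
  series="0 0.027 0 -0.1 0 -2 0.4; 0 0.064 0 -0.2 0 -4 0.4; 0 0.111 0 -0.4 0 -6 0.4; 0 0.111 0 -0.4 0 -6 0.4",
)

```text
clock: 14.35
position: [0.5726, -0.0773, 0.1242]
tool_rot: [-1.571, 0.001, 1.097]
force: [0.1, -0.4, -1.2]
grip_width: 0.0519
```

```bash
python3 -c "
from plan import *
stf()
plan([bend(67.5),bend(69),bend(70.5)])"
```

```text
t 14.35 head -27.1 F fwd/left/up [ 0.2 -0.3 -1.2] M [-0.13  0.01  0.02] w 0.0519 err [ 0.4 -0.4  0.1]
-0 0.043 -0 -0 0 -1.5 0.4; -0 0.091 -0 -0.1 0 -2.9 0.4; -0 0.144 -0 -0.3 0 -4.4 0.4
3
```

Emit:
send_rows(
  series="0 0.043 0 0 0 -1.5 0.4; 0 0.091 0 -0.1 0 -2.9 0.4; 0 0.144 0 -0.3 0 -4.4 0.4; 0 0.144 0 -0.3 0 -4.4 0.4",
)

```text
clock: 14.68
position: [0.5762, -0.0794, 0.1242]
tool_rot: [-1.572, 0.001, 0.955]
force: [0.1, -0.0, -0.7]
grip_width: 0.0518
```

```bash
python3 -c "
from plan import *
stf()
plan([bend(72),bend(73.5),bend(75)])"
```

```text
t 14.68 head -35.3 F fwd/left/up [ 0.1  0.  -0.7] M [-0.06  0.03  0.05] w 0.0518 err [ 0.2 -0.3  0.1]
-0 0.053 -0 -0.1 0 -1.5 0.4; -0 0.107 -0 -0.2 0 -3 0.4; -0 0.161 -0 -0.4 0 -4.4 0.4
3
```

Emit:
send_rows(
  series="0 0.053 0 -0.1 -0.1 -1.5 0.4; 0 0.107 0 -0.2 -0.2 -3 0.4; 0 0.161 0 -0.4 -0.3 -4.4 0.4; 0 0.161 0 -0.4 -0.3 -4.4 0.4",
)

```text
clock: 15.02
position: [0.5796, -0.0822, 0.1246]
tool_rot: [-1.572, 0.001, 0.795]
force: [0.4, 0.3, -1.8]
grip_width: 0.0517
```

```bash
python3 -c "
from plan import *
p,r=getcmd(); p[2]+=.0003; setcmd(p,r)
stf()
plan([bend(76.5,z=.1244),bend(78,z=.1244),bend(79.5,z=.1244),bend(81,z=.1244)])"
```

```text
t 15.02 head -44.4 F fwd/left/up [ 0.1  0.5 -1.8] M [ 0.03 -0.03  0.02] w 0.0517 err [ 0.2 -0.2  0.1]
-0 0.053 -0 -0 0 -1.5 0.4; -0 0.102 -0 -0.1 0 -3 0.4; -0 0.145 -0 -0.3 0 -4.4 0.4; -0 0.182 -0 -0.5 0 -5.9 0.4
4
```

Emit:
send_rows(
  series="0 0.053 0 0 0 -1.5 0.4; 0 0.102 0 -0.1 0 -3 0.4; 0 0.145 0 -0.3 0 -4.4 0.4; 0 0.182 0 -0.5 0 -5.9 0.4; 0 0.182 0 -0.5 0 -5.9 0.4",
)

```text
clock: 15.43
position: [0.5834, -0.0868, 0.1245]
tool_rot: [-1.572, 0.001, 0.615]
force: [-0.3, -0.5, -2.2]
grip_width: 0.0518
```

```bash
python3 -c "
from plan import *
stf()
plan([bend(83,z=.1244),bend(85,z=.1244),bend(87,z=.1244),bend(90,z=.1244)])"
```

```text
t 15.43 head -54.7 F fwd/left/up [ 0.3 -0.5 -2.2] M [-0.01 -0.02 -0.03] w 0.0518 err [ 0.1 -0.3  0. ]
-0 0.04 -0 -0 0 -2 0.4; -0 0.071 -0 -0.1 0 -4 0.4; -0 0.091 -0 -0.3 0 -6 0.4; -0 0.103 -0 -0.5 0 -9 0.4
4
```

Emit:
send_rows(
  series="0 0.04 0 0 0 -2 0.4; 0 0.071 0 -0.1 0 -4 0.4; 0 0.091 0 -0.3 0 -6 0.4; 0 0.103 0 -0.5 0 -9 0.4; 0 0.103 0 -0.5 0 -9 0.4",
)

```text
clock: 15.85
position: [0.5884, -0.095, 0.1245]
tool_rot: [-1.572, 0.001, 0.511]
force: [-0.2, -0.0, -2.3]
grip_width: 0.0518
```

```bash
python3 look.py 6; python3 cropc.py scene6 s6c 170 140 300 240 6; python3 -c "
from plan import *
stf()"
```

```text
t 15.95 pos [ 0.5882 -0.0944  0.1244] yaw [-9.005e+01  4.000e-02  2.933e+01] err mm [ 0.1 -0.3 -0. ] F [ 0.51  0.6  -2.08] M [ 0.  0. -0.] w 0.0517 q [ 0.43  0.67 -0.54  1.76  0.44  0.84  0.19]
t 15.95 head -60.7 F fwd/left/up [-0.3  0.7 -2.1] M [ 0.  0. -0.] w 0.0517 err [ 0.1 -0.3 -0. ]
```

View pics/s6c.png

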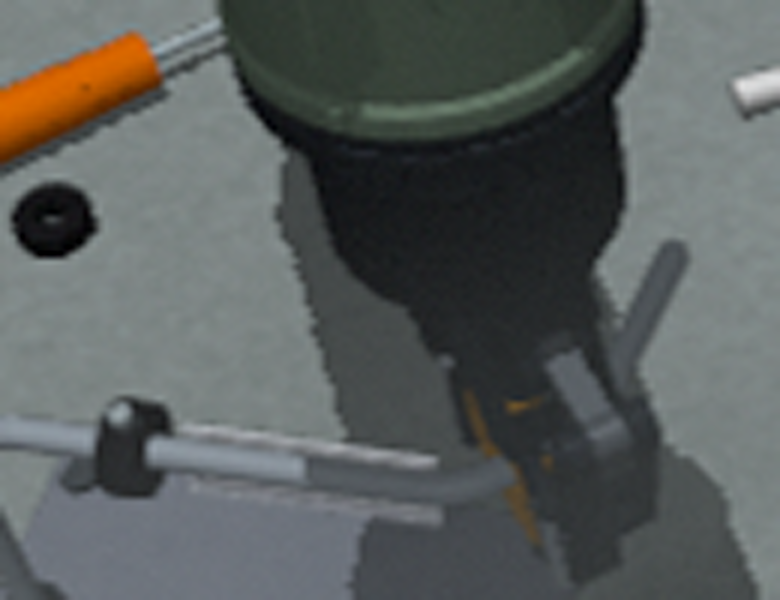

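The ring is on the middle straight with no force on it. I'll probe sideways here.

Emit:
send_rows(
  series="0 0 0 0.6 0 0 0.4; 0 0 0 1.2 0 0 0.4; 0 0 0 1.2 0 0 0.4",
)

```text
clock: 16.2
position: [0.5888, -0.0939, 0.1244]
tool_rot: [-1.572, 0.002, 0.511]
force: [-3.6, -1.9, -0.1]
grip_width: 0.0516
```

```bash
python3 -c "
from plan import *
stf()"
```

```text
t 16.20 head -60.7 F fwd/left/up [-0.1 -4.1 -0.1] M [-0.38  0.72 -0.  ] w 0.0516 err [ 0.8  0.2 -0. ]
```

Emit:
send_rows(
  series="0 0 0 -1 0 0 0.4; 0 0 0 -1.8 0 0 0.4; 0 0 0 -2.4 0 0 0.4; 0 0 0 -2.4 0 0 0.4",
)

```text
clock: 16.53
position: [0.5872, -0.095, 0.1246]
tool_rot: [-1.572, 0.0, 0.511]
force: [-0.7, -0.3, -3.2]
grip_width: 0.0519
```

```bash
python3 -c "
from plan import *
stf()"
```

```text
t 16.53 head -60.7 F fwd/left/up [-0.1 -0.7 -3.2] M [0.02 0.01 0.04] w 0.0519 err [-0.9 -0.8  0.1]
```

```bash
sed -i 's/PK=dict(L1=62.7)/PK=dict(L1=62.2,lat=.3)/' plan.py; python3 -c "
from plan import *
p,r=getcmd(); p=p+r.apply([-.0012,0,0]); setcmd(p,r)
plan([bend(90,z=.1244),bend(96,z=.1244,n=3),bend(100,z=.1244,n=2),bend(102,z=.1244)])"
```

```text
-0 -0 -0 0.8 0 -0.2 0.4; -0 -0 -0 0.8 0 -2.2 0.4; -0 -0 -0 0.8 0 -4.2 0.4; -0 -0 -0 0.8 0 -6.2 0.4; -0 0.013 -0 0.7 0 -8.2 0.4; -0 0.026 -0 0.7 0 -10.2 0.4; -0 0.054 -0 0.6 0 -12.1 0.4
7
```

Emit:
send_rows(
  series="0 0 0 0.8 0 -0.2 0.4; 0 0 0 0.8 0 -2.2 0.4; 0 0 0 0.8 0 -4.2 0.4; 0 0 0 0.8 0 -6.2 0.4; 0 0.013 0 0.7 0 -8.2 0.4; 0 0.026 0 0.7 0 -10.2 0.4; 0 0.054 0 0.6 0 -12.1 0.4; 0 0.054 0 0.6 0 -12.1 0.4",
)

```text
clock: 17.2
position: [0.5937, -0.1057, 0.1245]
tool_rot: [-1.572, 0.001, 0.454]
force: [-0.1, 1.0, -2.0]
grip_width: 0.0518
```

```bash
python3 -c "
from plan import *
stf()
plan([bend(103.5,z=.1244),bend(105,z=.1244),bend(106.5,z=.1244)])"
```

```text
t 17.20 head -64.0 F fwd/left/up [-0.9  0.4 -2. ] M [-0.03 -0.05  0.01] w 0.0518 err [ 0.3 -0.7  0. ]
0 0.027 -0 -0 0 -1.5 0.4; 0 0.061 -0 -0.1 0 -3 0.4; 0 0.1 -0 -0.3 0 -4.5 0.4
3
```

Emit:
send_rows(
  series="0 0.027 0 0 0 -1.5 0.4; 0 0.061 0 -0.1 0 -3 0.4; 0 0.1 0 -0.3 0 -4.5 0.4; 0 0.1 0 -0.3 0 -4.5 0.4",
)

```text
clock: 17.53
position: [0.5954, -0.1096, 0.1246]
tool_rot: [-1.572, 0.0, 0.354]
force: [0.2, -0.0, -1.0]
grip_width: 0.0522
```

```bash
python3 -c "
from plan import *
stf()
plan([bend(108,z=.1244),bend(109.5,z=.1244),bend(111,z=.1244)])"
```

```text
t 17.53 head -69.7 F fwd/left/up [ 0.1  0.2 -1. ] M [0.03 0.03 0.  ] w 0.0522 err [ 0.3 -0.5  0.1]
0 0.045 -0 -0 0 -1.5 0.4; 0 0.096 -0 -0.1 0 -3 0.4; 0 0.15 -0 -0.3 0 -4.4 0.4
3
```

Emit:
send_rows(
  series="0 0.045 0 0 0 -1.5 0.4; 0 0.096 0 -0.1 0 -3 0.4; 0 0.15 0 -0.3 0 -4.4 0.4; 0 0.15 0 -0.3 0 -4.4 0.4",
)

```text
clock: 17.87
position: [0.5966, -0.1137, 0.1245]
tool_rot: [-1.572, 0.0, 0.205]
force: [0.1, -0.8, -1.7]
grip_width: 0.0516
```

```bash
python3 -c "
from plan import *
stf()
plan([bend(112.5,z=.1244),bend(114,z=.1244),bend(115.5,z=.1244)])"
```

```text
t 17.87 head -78.3 F fwd/left/up [ 0.8 -0.  -1.7] M [0.01 0.03 0.  ] w 0.0516 err [ 0.2 -0.4  0.1]
0 0.053 -0 -0 0 -1.5 0.4; 0 0.107 -0 -0.2 0 -3 0.4; 0 0.161 -0 -0.4 0 -4.4 0.4
3
```

Emit:
send_rows(
  series="0 0.053 0 0 0 -1.5 0.4; 0 0.107 0 -0.2 0 -3 0.4; 0 0.161 0 -0.4 0 -4.4 0.4; 0 0.161 0 -0.4 0 -4.4 0.4",
)

```text
clock: 18.2
position: [0.5971, -0.1181, 0.1245]
tool_rot: [-1.572, 0.0, 0.045]
force: [0.6, -0.1, -2.5]
grip_width: 0.0517
```

```bash
python3 -c "
from plan import *
stf()
plan([bend(117,z=.1244),bend(118.5,z=.1244),bend(120,z=.1244)])"
```

```text
t 18.20 head -87.4 F fwd/left/up [ 0.1  0.6 -2.5] M [-0.01  0.02  0.06] w 0.0517 err [ 0.2 -0.3  0.1]
0 0.051 -0 0 0 -1.5 0.4; 0 0.097 -0 -0.1 0 -3 0.4; 0 0.137 -0 -0.2 0 -4.5 0.4
3
```

Emit:
send_rows(
  series="0 0.051 0 0 0 -1.5 0.4; 0 0.097 0 -0.1 0 -3 0.4; 0 0.137 0 -0.2 0 -4.5 0.4; 0 0.137 0 -0.2 0 -4.5 0.4",
)

```text
clock: 18.53
position: [0.597, -0.1226, 0.1245]
tool_rot: [-1.572, 0.0, -0.09]
force: [0.6, 0.0, -1.5]
grip_width: 0.052
```

```bash
python3 -c "
from plan import *
stf()
plan([bend(122,z=.1244),bend(124,z=.1244),bend(126,z=.1244)])"
```

```text
t 18.53 head -95.1 F fwd/left/up [-0.1  0.6 -1.5] M [ 0.07 -0.04  0.02] w 0.0520 err [ 0.1 -0.3  0.1]
0 0.045 -0 -0.1 0 -1.9 0.4; 0 0.08 -0 -0.2 0 -3.9 0.4; 0 0.104 -0 -0.3 0 -5.9 0.4
3
```

Emit:
send_rows(
  series="0 0.045 0 -0.1 0 -1.9 0.4; 0 0.08 0 -0.2 0 -3.9 0.4; 0 0.104 0 -0.3 0 -5.9 0.4; 0 0.104 0 -0.3 0 -5.9 0.4",
)

```text
clock: 18.87
position: [0.5962, -0.1286, 0.1245]
tool_rot: [-1.572, -0.0, -0.194]
force: [0.2, 0.1, -1.4]
grip_width: 0.0517
```

```bash
python3 -c "
from plan import *
stf()
plan([bend(130,z=.1244,n=2),bend(138,z=.1244,n=3)])"
```

```text
t 18.87 head -101.1 F fwd/left/up [-0.1  0.1 -1.4] M [0.05 0.03 0.03] w 0.0517 err [ 0.1 -0.5  0.1]
0 0.009 -0 -0 0 -2 0.4; 0 0.018 -0 -0 0 -4 0.4; 0 0.018 -0 -0.1 0 -6.7 0.4; 0 0.018 -0 -0.1 0 -9.4 0.4; 0 0.018 -0 -0.2 0 -12 0.4
5
```

Emit:
send_rows(
  series="0 0.009 0 0 0 -2 0.4; 0 0.018 0 0 0 -4 0.4; 0 0.018 0 -0.1 0 -6.7 0.4; 0 0.018 0 -0.1 0 -9.4 0.4; 0 0.018 0 -0.2 0 -12 0.4; 0 0.018 0 -0.2 0 -12 0.4",
)

```text
clock: 19.37
position: [0.5935, -0.1409, 0.1245]
tool_rot: [-1.572, -0.0, -0.213]
force: [-0.2, 0.3, -1.9]
grip_width: 0.0516
```

```bash
python3 -c "
from plan import *
stf()"
```

```text
t 19.37 head -102.2 F fwd/left/up [-0.2 -0.2 -1.9] M [-0.06  0.   -0.02] w 0.0516 err [-0.1 -1.1  0.1]
```

Emit:
send_rows(
  series="0 0 0 0.6 0 0 0.4; 0 0 0 1.2 0 0 0.4; 0 0 0 1.2 0 0 0.4",
)

```text
clock: 19.62
position: [0.5947, -0.1403, 0.1245]
tool_rot: [-1.572, 0.001, -0.213]
force: [-2.3, 0.5, -1.4]
grip_width: 0.0521
```

```bash
python3 -c "
from plan import *
stf()"
```

```text
t 19.62 head -102.2 F fwd/left/up [ 0.  -2.3 -1.4] M [-0.07  0.42  0.02] w 0.0521 err [ 1.1 -0.4  0. ]
```

Emit:
send_rows(
  series="0 0 0 -1 0 0 0.4; 0 0 0 -1.8 0 0 0.4; 0 0 0 -2.4 0 0 0.4; 0 0 0 -2.4 0 0 0.4",
)

```text
clock: 19.95
position: [0.5925, -0.1398, 0.1246]
tool_rot: [-1.572, -0.0, -0.213]
force: [0.2, 0.3, -2.0]
grip_width: 0.0519
```

```bash
python3 -c "
from plan import *
stf()"
```

```text
t 19.95 head -102.2 F fwd/left/up [-0.3  0.1 -2. ] M [ 0.   -0.01 -0.05] w 0.0519 err [-1.   0.1  0.2]
```

```bash
python3 -c "
from plan import *
for x,y in((545,160),(543,205),(602,160),(590,215)):
    w=onz('top',((x+.5)/6+349.5,(y+.5)/6+164.5),.137); p,h=path(123,**PK); h=np.radians(-102.2); print(w, 123+ ((w[:2]-p)@np.array([np.cos(h),np.sin(h)]))*1000)
w=onz('scene',((232+.5)/5+149.5,(226+.5)/5+169.5),.135);print(w,123+ ((w[:2]-p)@np.array([np.cos(h),np.sin(h)]))*1000)
p,r=getcmd(); p=p+r.apply([-.0012,0,0]); setcmd(p,r)
plan([bend(138,z=.1244,inn=.2),bend(168,z=.1244,inn=.2,n=10)])"
```

```text
[ 0.5824663 -0.1995701  0.137    ] 198.69972404199018
[ 0.56742862 -0.19852104  0.137     ] 200.85219374604657
[ 0.58270071 -0.21831748  0.137     ] 216.97417918102485
[ 0.56429773 -0.21384222  0.137     ] 216.48898601936787
[ 0.57811719 -0.20213634  0.135     ] 202.1270782686218
0 -0 -0 1 0 -0 0.4; 0 -0 -0 1 0 -3 0.4; 0 -0 -0 1 0 -6 0.4; 0 -0 -0 1 0 -9 0.4; 0 -0 -0 1 0 -12 0.4; 0 -0 -0 1 0 -15 0.4; 0 -0 -0 1 0 -18 0.4; 0 -0 -0 1 0.1 -21 0.4; 0 -0 -0 1 0.1 -24 0.4; 0 -0 -0 1 0.1 -27 0.4; 0 -0 -0 1 0.1 -30 0.4
11
```

Emit:
send_rows(
  series="0 0 0 1 0 0 0.4; 0 0 0 1 0 -3 0.4; 0 0 0 1 0 -6 0.4; 0 0 0 1 0 -9 0.4; 0 0 0 1 0 -12 0.4; 0 0 0 1 0 -15 0.4; 0 0 0 1 0 -15 0.4",
)

```text
clock: 20.53
position: [0.5901, -0.1556, 0.1245]
tool_rot: [-1.572, -0.0, -0.214]
force: [-0.7, -0.7, -1.8]
grip_width: 0.0521
```

```bash
python3 -c "
from plan import *
stf()"
```

```text
t 20.53 head -102.3 F fwd/left/up [ 0.9 -0.6 -1.8] M [-0.    0.02 -0.04] w 0.0521 err [ 3.1 13.5  0.2]
```

Emit:
send_rows(
  series="0 0 0 0 0 -3 0.4; 0 0 0 0 0 -6 0.4; 0 0 0 0 0 -9 0.4; 0 0 0 0 0 -12 0.4; 0 0 0 0 0 -15 0.4; 0 0 0 0 0 -15 0.4",
)

```text
clock: 21.03
position: [0.587, -0.1702, 0.1246]
tool_rot: [-1.572, -0.0, -0.214]
force: [-0.3, 0.4, -2.1]
grip_width: 0.0519
```

```bash
python3 -c "
from plan import *
stf()
plan([bend(180,z=.1244,inn=.2,n=4)])"
```

```text
t 21.03 head -102.3 F fwd/left/up [-0.4 -0.3 -2.1] M [ 0.03 -0.07  0.03] w 0.0519 err [-0.1 -1.1  0.2]
0 -0 -0 0 -0 -3 0.4; 0 -0 -0 0 -0 -6 0.4; 0 -0 -0 0 -0 -9 0.4; 0 -0 -0 0 -0 -12 0.4
4
```

Emit:
send_rows(
  series="0 0 0 0 0 -3 0.4; 0 0 0 0 0 -6 0.4; 0 0 0 0 0 -9 0.4; 0 0 0 0 0 -12 0.4; 0 0 0 0 0 -12 0.4",
)

```text
clock: 21.45
position: [0.5844, -0.1819, 0.1246]
tool_rot: [-1.572, -0.0, -0.214]
force: [0.5, -0.2, -2.2]
grip_width: 0.0519
```

```bash
python3 look.py 7; python3 cropc.py scene7 s7c 130 150 260 250 6;python3 -c "
from plan import *
stf()"
```

```text
t 21.55 pos [ 0.5846 -0.1812  0.1246] yaw [-9.006e+01 -1.000e-02 -1.222e+01] err mm [ 0.1 -0.4  0.2] F [-0.14 -0.64 -1.67] M [ 0.01 -0.02 -0.01] w 0.0519 q [ 0.44  0.66 -0.35  1.72  0.3   0.81 -0.26]
t 21.55 head -102.2 F fwd/left/up [ 0.7 -0.  -1.7] M [ 0.01 -0.02 -0.01] w 0.0519 err [ 0.1 -0.4  0.2]
```

View pics/s7c.png

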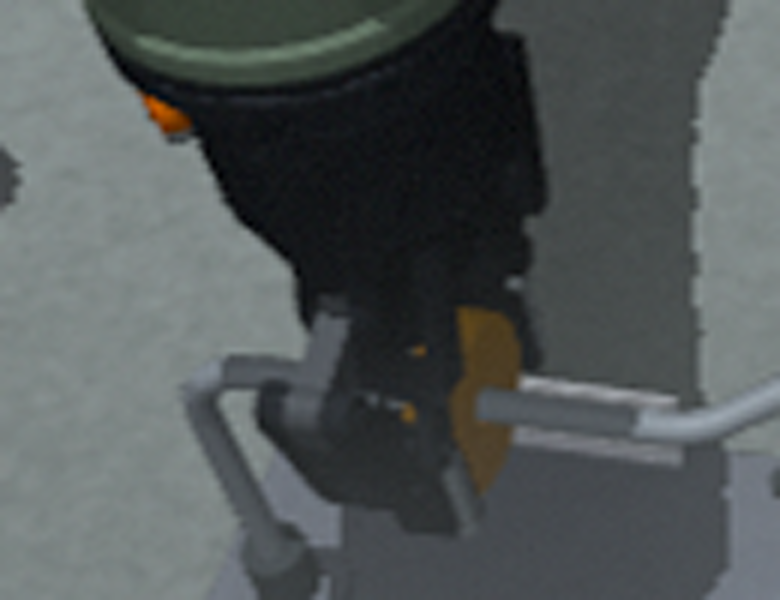

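The ring is on the last run, and the gripper hides the collar. I'll feel for the stop in small steps.

Emit:
send_rows(
  series="0 0 0 0 0 -1.5 0.4; 0 0 0 0 0 -3 0.4; 0 0 0 0 0 -4 0.4; 0 0 0 0 0 -5 0.4; 0 0 0 0 0 -5 0.4",
)

```text
clock: 21.97
position: [0.5835, -0.1862, 0.1246]
tool_rot: [-1.572, -0.0, -0.213]
force: [-0.9, -0.5, -1.6]
grip_width: 0.0519
```

Emit:
send_rows(
  series="0 0 0 0 0 -0.8 0.4; 0 0 0 0 0 -1.5 0.4; 0 0 0 0 0 -1.5 0.4",
)

```text
clock: 22.22
position: [0.5832, -0.1876, 0.1246]
tool_rot: [-1.572, -0.0, -0.213]
force: [1.4, -0.4, -2.0]
grip_width: 0.0518
```

Emit:
send_rows(
  series="0 0 0 0 0 -0.5 0.4; 0 0 0 0 0 -1 0.4; 0 0 0 0 0 -1 0.4",
)

```text
clock: 22.47
position: [0.583, -0.1885, 0.1246]
tool_rot: [-1.572, -0.0, -0.213]
force: [0.1, -0.8, -2.7]
grip_width: 0.0518
```

Emit:
send_rows(
  series="0 0 0 0 0 -0.5 0.4; 0 0 0 0 0 -1 0.4; 0 0 0 0 0 -1 0.4",
)

```text
clock: 22.72
position: [0.5828, -0.1895, 0.1246]
tool_rot: [-1.572, -0.0, -0.213]
force: [0.1, -0.6, -1.7]
grip_width: 0.0519
```

Emit:
send_rows(
  series="0 0 0 0 0 -0.5 0.4; 0 0 0 0 0 -1 0.4; 0 0 0 0 0 -1 0.4",
)

```text
clock: 22.97
position: [0.5826, -0.1905, 0.1246]
tool_rot: [-1.572, -0.0, -0.213]
force: [-1.0, -0.2, -2.9]
grip_width: 0.0517
```

Emit:
send_rows(
  series="0 0 0 0 0 -0.5 0.4; 0 0 0 0 0 -1 0.4; 0 0 0 0 0 -1 0.4",
)

```text
clock: 23.22
position: [0.5824, -0.1915, 0.1246]
tool_rot: [-1.572, -0.0, -0.213]
force: [0.8, 0.0, -2.5]
grip_width: 0.0517
```

Emit:
send_rows(
  series="0 0 0 0 0 -0.5 0.4; 0 0 0 0 0 -1 0.4; 0 0 0 0 0 -1 0.4",
)

```text
clock: 23.47
position: [0.5822, -0.1924, 0.1246]
tool_rot: [-1.572, -0.0, -0.213]
force: [0.4, 0.1, -3.0]
grip_width: 0.0518
```

Emit:
send_rows(
  series="0 0 0 0 0 -0.5 0.4; 0 0 0 0 0 -0.8 0.4; 0 0 0 0 0 -0.8 0.4",
)

```text
clock: 23.72
position: [0.582, -0.1932, 0.1246]
tool_rot: [-1.572, -0.0, -0.213]
force: [-0.3, -0.4, -1.6]
grip_width: 0.0517
```

Emit:
send_rows(
  series="0 0 0 0 0 -0.4 0.4; 0 0 0 0 0 -0.8 0.4; 0 0 0 0 0 -0.8 0.4",
)

```text
clock: 23.97
position: [0.5819, -0.194, 0.1246]
tool_rot: [-1.572, -0.0, -0.213]
force: [0.3, 0.4, -2.8]
grip_width: 0.0516
```

Emit:
send_rows(
  series="0 0 0 0 0 -0.4 0.4; 0 0 0 0 0 -0.8 0.4; 0 0 0 0 0 -0.8 0.4",
)

```text
clock: 24.22
position: [0.5817, -0.1948, 0.1246]
tool_rot: [-1.572, -0.0, -0.213]
force: [1.1, 0.5, -1.5]
grip_width: 0.052
```

Emit:
send_rows(
  series="0 0 0 0 0 -0.4 0.4; 0 0 0 0 0 -0.8 0.4; 0 0 0 0 0 -0.8 0.4",
)

```text
clock: 24.47
position: [0.5816, -0.1951, 0.1246]
tool_rot: [-1.571, -0.0, -0.213]
force: [-0.9, 2.6, -1.0]
grip_width: 0.0517
```

Contact at about 2.5 N. I'll press slightly more and hold.

Emit:
send_rows(
  series="0 0 0 0 0 -0.2 0.4; 0 0 0 0 0 -0.2 0.4",
)

```text
clock: 24.63
position: [0.5816, -0.1952, 0.1246]
tool_rot: [-1.571, -0.0, -0.213]
force: [0.9, 4.7, -1.6]
grip_width: 0.0517
```

```bash
python3 -c "
from plan import *
stf()"
```

```text
t 24.63 head -102.2 F fwd/left/up [-4.8 -0.1 -1.6] M [ 0.98 -0.1  -0.05] w 0.0517 err [ -2.9 -14.3   0.3]
```

Emit:
send_rows(
  series="0 0 0 0 0 0 0.4; 0 0 0 0 0 0 0.4; 0 0 0 0 0 0 0.4",
)

```text
clock: 24.88
position: [0.5816, -0.1951, 0.1246]
tool_rot: [-1.571, -0.0, -0.213]
force: [1.0, 5.0, -1.9]
grip_width: 0.0518
```

Emit:
send_rows(
  series="0 0 0 0 0 0 0.4; 0 0 0 0 0 0 0.4; 0 0 0 0 0 0 0.4; 0 0 0 0 0 0 0.4; 0 0 0 0 0 0 0.4",
)

```text
clock: 25.3
position: [0.5816, -0.1951, 0.1246]
tool_rot: [-1.571, -0.0, -0.213]
force: [-0.5, 5.0, -2.0]
grip_width: 0.0522
```

Emit:
send_rows(
  series="0 0 0 0 0.4 0.2 0.4; 0 0 0 0 0.8 0.2 0.4; 0 0 0 0 0.8 0.2 0.4",
)

```text
clock: 25.55
position: [0.5818, -0.1952, 0.1239]
tool_rot: [-1.572, -0.0, -0.213]
force: [1.4, 5.5, -1.6]
grip_width: 0.0519
```

Emit:
send_rows(
  series="0 0 0 0 0.4 0.1 0.4; 0 0 0 0 0.8 0.2 0.4; 0 0 0 0 0.8 0.2 0.4",
)

```text
clock: 25.8
position: [0.5818, -0.1952, 0.1234]
tool_rot: [-1.572, -0.001, -0.213]
force: [0.3, 5.3, 5.1]
grip_width: 0.052
```

Emit:
send_rows(
  series="0 0 0 0 -0.5 0.2 0.4; 0 0 0 0 -0.5 0.2 0.4; 0 0 0 0 -0.5 0.2 0.4",
)

```text
clock: 26.05
position: [0.5817, -0.1951, 0.1235]
tool_rot: [-1.572, -0.0, -0.213]
force: [1.1, 3.0, 0.4]
grip_width: 0.0515
```

```bash
python3 -c "
from plan import *
stf()"
```

```text
t 26.05 head -102.2 F fwd/left/up [-3.2  0.5  0.4] M [ 0.66 -0.23  0.01] w 0.0515 err [ -2.8 -14.3  -0.8]
```

Emit:
send_rows(
  series="0 0 0 0 0 0 0.5; 0 0 0 0 0 0 0.6; 0 0 0 0 0 0 0.63; 0 0 0 0 0 0 0.66; 0 0 0 0 0 0 0.7; 0 0 0 0 0 0 0.75; 0 0 0 0 0 0 0.8; 0 0 0 0 0 0 0.8",
  force=20,
)

```text
clock: 26.72
position: [0.5816, -0.1952, 0.1235]
tool_rot: [-1.572, -0.0, -0.213]
force: [0.2, 0.8, 0.6]
grip_width: 0.0681
```

```bash
python3 look.py 8; python3 cropc.py scene8 s8c 130 150 260 250 6;python3 -c "
from plan import *
stf()"
```

```text
t 26.82 pos [ 0.5816 -0.1951  0.1235] yaw [-9.007e+01 -1.000e-02 -1.221e+01] err mm [ -2.9 -14.3  -0.8] F [0.1  0.33 0.7 ] M [ 0.   -0.04 -0.03] w 0.0681 q [ 0.46  0.66 -0.35  1.72  0.3   0.81 -0.24]
t 26.82 head -102.2 F fwd/left/up [-0.3  0.   0.7] M [ 0.   -0.04 -0.03] w 0.0681 err [ -2.9 -14.3  -0.8]
```

View pics/s8c.png

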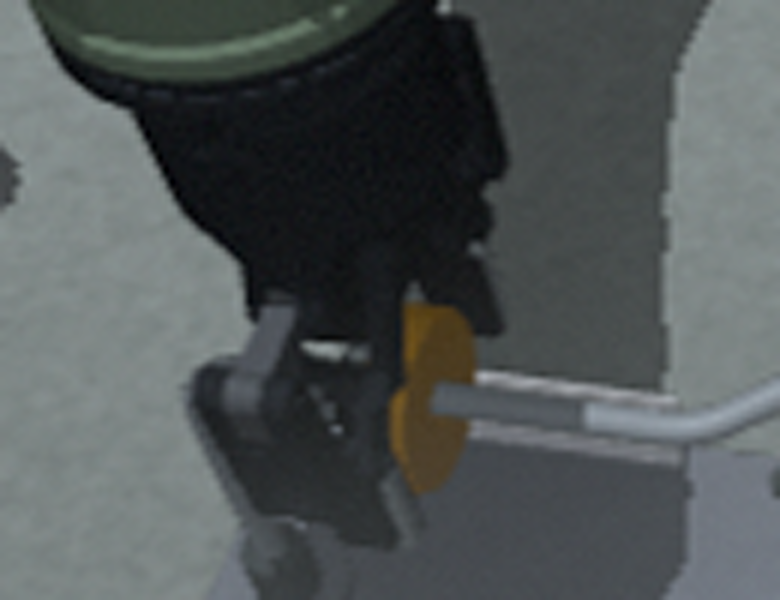

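Released. The fingers are clear, at 68 mm over a 54 mm ring, so I'll lift straight off.

Emit:
send_rows(
  series="0 0 0 0 0 0 1; 0 0 0 0 0 0 1; 0 0 0 0 0 0 1; 0 0 0 0 -5 0 1; 0 0 0 0 -10 0 1; 0 0 0 0 -20 0 1; 0 0 0 0 -35 0 1; 0 0 0 0 -50 0 1; 0 0 0 0 -70 0 1; 0 0 0 0 -95 0 1; 0 0 0 0 -120 0 1; 0 0 0 0 -150 0 1; 0 0 0 0 -150 0 1",
)

```text
clock: 27.9
position: [0.5835, -0.1951, 0.28]
tool_rot: [-1.572, -0.008, -0.213]
force: [0.8, 0.6, 1.7]
grip_width: 0.0852
```

```bash
python3 look.py 9; python3 cropc.py scene9 s9c 130 150 260 250 6; python3 cropc.py top9 t9c 350 150 480 250 6
```

```text
t 28.0 pos [ 0.582  -0.195   0.2753] yaw [-90.08  -0.17 -12.21] err mm [ -2.5 -14.2 151. ] F [ 0.21  0.48 -0.36] M [ 0.02 -0.03 -0.01] w 0.0855 q [ 0.5   0.49 -0.4   1.58  0.21  1.11 -0.16]
```

View pics/s9c.png

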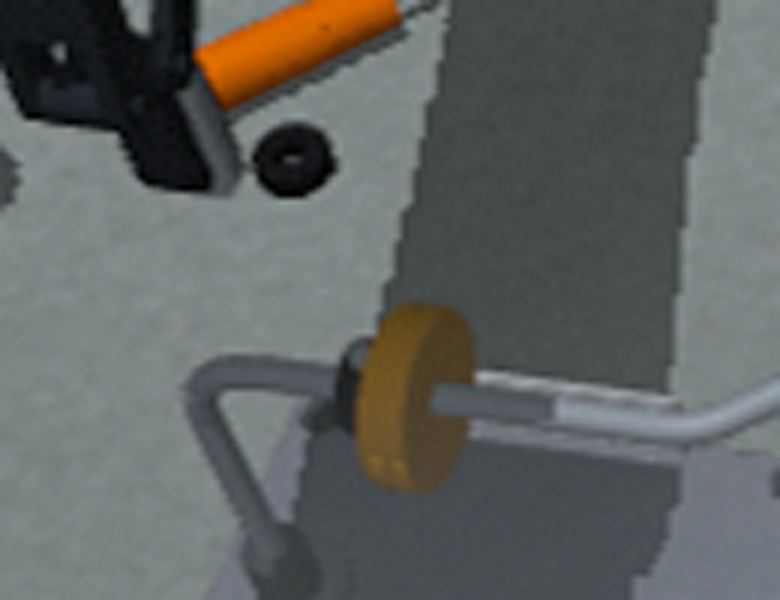

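View pics/scene9.png

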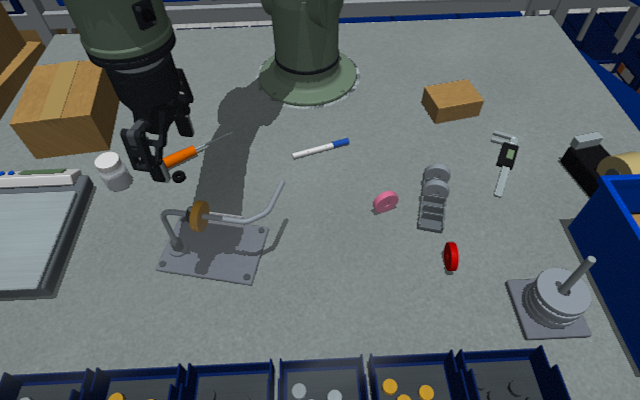

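Emit:
send_rows(
  series="0 0 0 0 -20 -30 1; 0 0 0 0 -20 -60 1; 0 0 0 0 -20 -90 1; 0 0 0 0 -20 -120 1; 0 0 0 0 -20 -150 1; 0 0 0 0 -20 -180 1; 0 0 0 0 -20 -210 1; 0 0 0 0 -20 -240 1; 0 0 0 0 -20 -240 1; 0 0 0 0 -20 -240 1",
)

```text
clock: 28.83
position: [0.5296, -0.4309, 0.2924]
tool_rot: [-1.571, 0.002, -0.216]
force: [0.3, 0.8, 0.0]
grip_width: 0.0853
```

```bash
python3 look.py 10; python3 cropc.py top10 t10c 350 150 480 250 6; python3 cropc.py scene10 s10c 160 180 240 240 9
```

```text
t 28.93 pos [ 0.531  -0.4286  0.2931] yaw [-9.000e+01  4.000e-02 -1.216e+01] err mm [ -53.5 -247.8  168.8] F [ 0.88 -0.45  0.55] M [ 0.04 -0.01  0.04] w 0.0851 q [ 0.8   0.59 -0.34  1.36  0.2   1.23  0.23]
```

View pics/t10c.png

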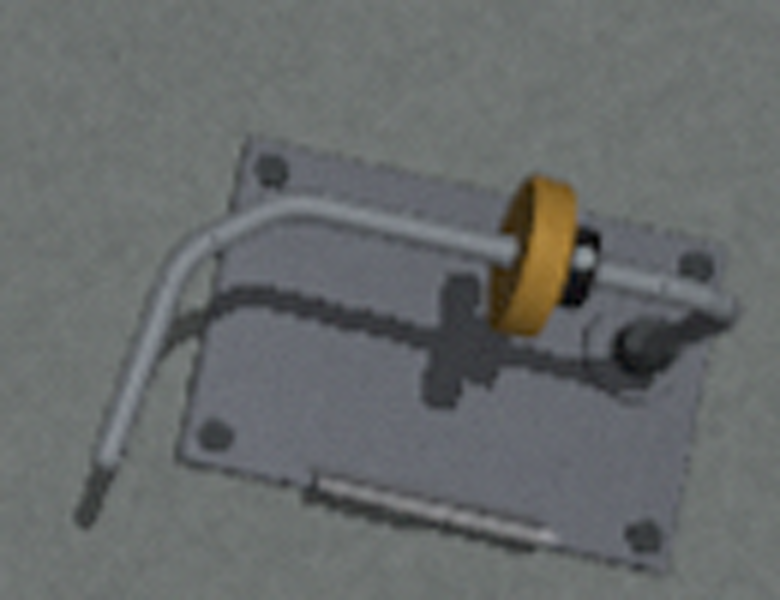

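View pics/s10c.png

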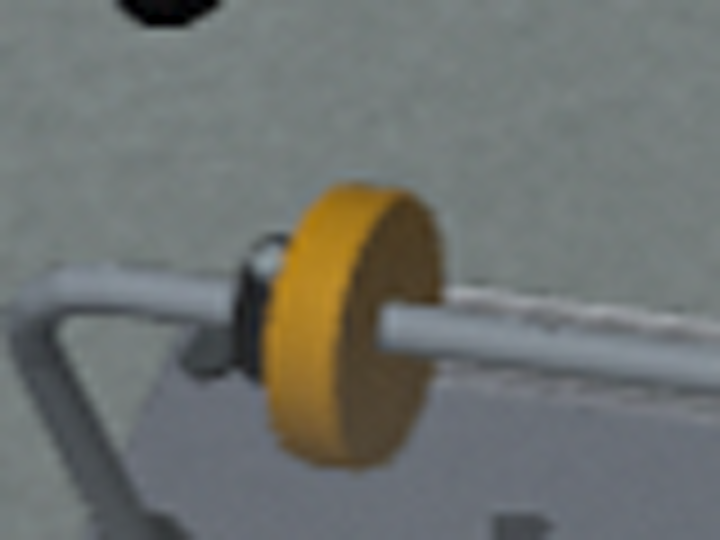

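Both views show the ring hanging on the last run, flat against the black collar: in the top view the ring is at about (439,192) and the collar directly behind it at (447,194). The collar hasn't moved, and the arm is clear. I'm handing in.

```bash
python3 -c "
from workcell import bot
print(bot.job_done())"
```

```text
the job is handed in; nothing more can be done
None
```

The brass ring is back on the stock rod, hanging against the black stop collar. I handed the job in about 29 s into the 72 s limit.

- **Route:** I lifted it from the cradle, threaded it over the nose found in the two camera views, and slid it round both bends. I probed sideways on each straight to re-centre it on the bar, and checked the force at every stop.
- **Seating:** I pressed it against the stop at about 5 N for 0.7 s. I then lowered it until the rod carried its weight, opened the fingers and lifted straight off.
- **Forces:** The most I read along the way was 4 to 5 N. The peak came while lowering the ring just before release: about 7 N upward from the rod while it was still pressing the stop at about 5 N, roughly 9 N in all. That is under the 12 N limit. I only read force at the end of each move call, so a brief peak in between would not show.
- **Last checks:** The final views show the ring flat against the collar with no visible gap, though they resolve only about 2 mm. The collar looks unmoved, both steel rings are standing in their slots, and the arm was touching nothing.
- **Disagreements:** The first camera estimates were off: the rod's height read 1 to 2 mm too high, and where the first bend starts was out by about 2.5 mm. I corrected both, from the images and by feel. The arm hid the top camera's view whenever it was near the ring, so that camera did not help with grasping or threading.

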